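Clear the jammed spacers and refit the rail handle

TASK

The spacers in the jar line's guide bed have jammed under the lips of their spring clips: knock each one sideways out along its lane with the white block held in the gripper (do not touch a jammed spacer with the fingers), then lift every spacer out and lay it flat in the grey plastic tray. Only after all are in the tray, push the T-handle fully down onto the square spindle of the drive box and turn it clockwise (seen from above) to its stop. Leave the handle on, put the block back on its rubber pad, and do not disturb the jars and other things on the table.

Things in the scene. Friction and masses are not known exactly. Their poses are not given: they have to be found in the camera images.
- bed: Aluminium guide bed, fixed plate 230 x 290 x 12 mm (x, y, z), origin at the centre of its underside. Three lanes run along its x axis, at y = +88, 0 and -88 mm; each has a spring clip at x = -25 to +25 mm. The plate is bare and flat on both sides of the clips (x beyond +-25 mm). A spacer may be driven out either way along its lane.
- clip1 (a point): Middle of clip 1 (lane y = +88 mm) on the bed's upper face; axes as the bed. All clips are alike: a fixed cheek on the +y side with a lip overhanging the spacer by 7 mm (lip top 47 mm above the table), a sprung jaw 39 mm high on the -y side. Seen from above the slot between lip and jaw is y = -25 to +18 mm (-23.5 when empty). Empty if its spacer is absent.
- clip2 (a point): Middle of clip 2 (lane y = 0), like clip 1. A wedged spacer resists sliding with roughly 8 to 25 N and is free once its centre is over 41 mm from the clip's middle along the lane.
- clip3 (a point): Middle of clip 3 (lane y = -88 mm), like clip 1.
- spacer1_c (a point): Centre of the black plastic spacer that begins wedged in clip 1: 32 mm along its x (along the lane), 50 mm along its y, 28 mm tall, 130 g. None if absent in this run.
- spacer2_c (a point): Centre of the black plastic spacer that begins wedged in clip 2: 32 mm along its x (along the lane), 50 mm along its y, 28 mm tall, 130 g. None if absent in this run.
- spacer3_c (a point): Centre of the black plastic spacer that begins wedged in clip 3: 32 mm along its x (along the lane), 50 mm along its y, 28 mm tall, 130 g. None if absent in this run.
- block_c (a point): Centre of the white plastic knocking block: 44 mm along its x, 34 mm along its y, 60 mm tall, about 160 g, standing on the rubber pad. Narrow enough (34 mm) to pass through a clip between lip and jaw, standing, with its 44 mm side along the lane.
- pad: Fixed black rubber pad, 90 x 90 x 3 mm, origin under its centre: the block's place.
- tray: Fixed open grey plastic tray, 160 x 130 x 30 mm outside, walls and floor 4 to 5 mm thick, origin at the centre of its underside.
- drive: Grey drive box, fixed, 120 x 110 x 40 mm, origin at the centre of its underside. The square spindle stands upright from the centre of its top.
- spindle_foot (a point): Foot of the square spindle on top of the drive box (40 mm above the table), on its axis, turning with it; x and y axes square to its faces, z up. Spindle 14 x 14 mm for the first 18 mm, then a 10 x 10 mm nose to 23 mm.
- spindle (a joint): Angle of the spindle, rad: grows clockwise seen from above, stop at 1.4. It starts between 0 and 0.5, turns stiffly (0.12 N m) and stays where it is left.
- handle_bar (a point): Centre of the bar of the loose T-handle (200 g), 40 mm above the handle's underside. The black bar is 100 mm along x, 18 mm along y, 20 mm tall; below it is a dark steel hub 44 x 44 x 30 mm, with a vertical square bore 16 x 16 mm, 30 mm deep, open below, its sides along the handle's x and y. z up. It stands on its hub; fully seated its underside rests on the drive box, this point 40 mm above the spindle foot.
- jar1: Bystander: jar, 64 mm across, 100 mm tall, origin under its centre; leave alone.
- jar2: Bystander: jar, 64 mm across, 100 mm tall; leave alone.
- jar3: Bystander: jar, 72 mm across, 120 mm tall; leave alone.
- tape: Bystander: roll of yellow tape, 56 mm across, 24 mm tall, lying flat; leave alone.
- lids: Bystander: stack of steel lids, 68 mm across, 30 mm tall; leave alone.
- dish: Bystander: white bowl, 100 mm across, 35 mm tall; leave alone.
- labels: Bystander: stack of paper, 70 x 50 x 20 mm; leave alone.
Mind the look-alikes: they are no part of the job. Of the things like the part that bears handle_bar, leave any that is yellow; of the rest the larger one is meant.

How it is judged:
On the way, in this order (a step that is already met when the one before it is completed fails the run):
1. every spacer has been knocked out of its clip (not (x of spacer1_c in the frame of bed between -0.04 and 0.04 m and z of spacer1_c in the frame of bed below 0.04 m and y of spacer1_c in the frame of bed between 0.068 and 0.108 m) and not (x of spacer2_c in the frame of bed between -0.04 and 0.04 m and z of spacer2_c in the frame of bed below 0.04 m and y of spacer2_c in the frame of bed between -0.02 and 0.02 m) and not (x of spacer3_c in the frame of bed between -0.04 and 0.04 m and z of spacer3_c in the frame of bed below 0.04 m and y of spacer3_c in the frame of bed between -0.108 and -0.068 m)), for 0.1 s.
2. every spacer lies flat in the tray (x of spacer1_c in the frame of tray between -0.074 and 0.074 m and y of spacer1_c in the frame of tray between -0.059 and 0.059 m and z of each of spacer1_c, spacer2_c, spacer3_c in the frame of tray below 0.04 m and angle between each of spacer1_c, spacer2_c, spacer3_c's own z axis and vertical below 0.26 rad and x of spacer2_c in the frame of tray between -0.074 and 0.074 m and y of spacer2_c in the frame of tray between -0.059 and 0.059 m and x of spacer3_c in the frame of tray between -0.074 and 0.074 m and y of spacer3_c in the frame of tray between -0.059 and 0.059 m), for 0.2 s.
3. the T-handle is fully down on the spindle (horizontal distance between handle_bar and spindle_foot below 0.006 m and z of handle_bar in the frame of spindle_foot below 0.0435 m and angle between handle_bar's own z axis and vertical below 0.1 rad), for 0.2 s.
4. the handle is turned clockwise to the stop (all of step 3 and value of joint spindle above 1.3 rad), for 0.2 s.
At the end, for the whole second after the job is handed in: Every spacer lies flat (within 15 degrees) in the tray; the handle is fully down on the spindle (within 3.5 mm of bottoming, upright) with the spindle within 0.1 rad of its stop (above 1.3 rad); the block rests on its pad, its centre within 40 mm of the pad's centre (all of step 2 and all of step 4 and horizontal distance between block_c and pad below 0.04 m and height (world z) of block_c below 0.05 m); the robot touches nothing.
It fails at once if a spacer still in its clip is touched by the arm, or knocked with something other than the block (x of spacer1_c in the frame of bed between -0.03 and 0.03 m and z of spacer1_c in the frame of bed below 0.04 m and y of spacer1_c in the frame of bed between 0.068 and 0.108 m and contact force between any of the arm, the fingers, handle and spacer1 above 0.5 N).
It fails at once if a spacer still in its clip is touched by the arm, or knocked with something other than the block (x of spacer2_c in the frame of bed between -0.03 and 0.03 m and z of spacer2_c in the frame of bed below 0.04 m and y of spacer2_c in the frame of bed between -0.02 and 0.02 m and contact force between any of the arm, the fingers, handle and spacer2 above 0.5 N).
It fails at once if a spacer still in its clip is touched by the arm, or knocked with something other than the block (x of spacer3_c in the frame of bed between -0.03 and 0.03 m and z of spacer3_c in the frame of bed below 0.04 m and y of spacer3_c in the frame of bed between -0.108 and -0.068 m and contact force between any of the arm, the fingers, handle and spacer3 above 0.5 N).
It fails at once if a bystander is moved more than 30 mm or tipped (distance of any of jar1, jar2, jar3, tape, lids, dish, labels from where it was at the start of the episode above 0.03 m or angle between any of jar1, jar2, jar3, tape, lids, dish, labels's own z axis and vertical above 0.6 rad).
Of spacer1, spacer2, spacer3 only 2 to 3 are there at a start; the rules pass over those that are not, and their reading is None.
At some moment in a run one of handle may be knocked a few centimetres aside while the robot is not near it.
Once in a run the grip may slacken for a moment while it holds something.
It also fails if it takes over 210 s, if anything falls off the work surface, if the arm or the gripper's body presses on something with over 40 N, if the wrist force passes 120 N, or if a joint passes its speed limit or range.

ROBOT

A 6-joint arm with a two-finger parallel gripper is mounted at the origin on the work surface. World frame = base frame: x ahead of the robot, y to its left, z up, the work surface at z = 0. Lengths are in m, angles in rad, forces in N, time in s.
With the tool pointing down it reaches from about 0.35 to 0.775 m from the base axis. Payload 5.5 kg.
Tool frame: the origin (TCP) lies at the very end of the fingers, on their centre line; the grasp point (between the pads) lies 19 mm behind it; z points along the fingers, y is the direction in which the jaws open and shut (so a half turn about z gives the same grasp; the last joint's range is limited). The gripper opens to 85 mm and grips with 20 to 120 N. Pads are 22 mm wide; open, the fingers measure 114 mm over their backs; the gripper's body (76 mm by 85 mm) begins 54 mm behind the grasp point. The pads swing forward as they close: fully open they stand 13 mm farther back than shut.
Start: joints at [-1.446, 0.313, 0.046, 1.304, 0, 1.431], TCP at [0.15, -0.555, 0.231] pointing down, gripper open.
Joint ranges: [-2.76, 2.76], [-0.86, 1.69], [-1.03, 1.26], [-2.2, 2.34], [-1.47, 1.5], [-3.14, 3.14]. Speed limits (rad/s): [2.57, 2.57, 3.14, 3.14, 3.14, 3.14].

INTERFACE

Orientations are given as a unit quaternion [w, x, y, z].
In Python, from workcell import get_state, vision, workorder, silhouettes, tip_of gives the robot as it stands.
- The arm moves only by the shell command python3 -m inch 'ROWS' [FORCE]. ROWS is JSON, a list of rows, each a list of 7 numbers: the shift along the tool's x, y, z in cm, then the turn, a rotation vector about the tool's x, y, z in degrees, then the finger opening in cm, from 0 to 8.54. In form: [[dx, dy, dz, rx, ry, rz, hand], ...]. A call has 1 to 5 rows; each row shifts and turns the commanded pose from where the row before left it, along the tool's axes as they then stand; what a row does not reach is not made up. A row lasts 1/10 s, in which the tool goes at most 50 mm and 8.59 degrees, less where a joint would pass 70% of its speed; a pose out of reach is approached as far as the arm can. A call with a gripper value outside its range is refused whole. The fingers move at their own pace and stop on an object; FORCE is the grip in N (left out, the last holds). Time passes only in rows, so rows that do not move let the fingers close. It gives the time, the measured TCP pose, the force and the opening at its end, in the units of the state.
- get_state(): the state, without advancing time (a new reading comes with each control period).
- vision.read_camera(name): name is "side" or "top" or "wrist"; returns a dict with "pixels" (400x640x3 uint8, red, green, blue), "depth" (400x640 float32, m along the optical axis (not along the pixel's ray), 0 where there is no reading), "mtx" (3x3 intrinsics, pixels), "T" (4x4, takes a point from camera to world coordinates); the wrist camera has in their place "tool_from_camera" (4x4, takes a point from camera to tool coordinates, whose origin is the TCP and whose axes are the flange's). Camera axes: x right, y up, looking along -z (the intrinsics and any distortion apply to the point x, -y, -z); pixel columns grow to the right and rows downward; lengths in m; the calibration is good to about 2 mm. A picture is of the moment at which its call begins: read the wrist's pose just before it.
- workorder.hand_in(): hands the job in, once; it reports no verdict.
Trained networks look in a picture, given as the dict that the camera call returned (one of the last four; its "shot" number tells which), for a name from the list of things; names that differ only in an ending like _2 or _b are one class to them, and where a whole thing is asked for, a point or a joint stands for the part that bears it (a point fixed in the world has none). Each returns a list of dicts, best first, with "confidence" (0 to 1); they miss things now and then, are a little off and sometimes report something else, mostly with a low value. They report only what shows in the picture. A call takes as long as a camera call. They do not tell look-alikes from the thing itself.
- silhouettes(picture, label): "mask" (400x640 bool, what is visible of it) and "location" ([column, row] in pixels, amid what is visible of it).
- tip_of(picture, label): "location" ([column, row] in pixels: a listed point, or the origin of a listed thing).
The state is a dict: "clock": time; "joint_pos": joint angles; "qvel": joint speeds; "tau": joint torques, N m; "tcp_pos": TCP position; "orientation": TCP orientation; "wrist_force": force on the tool from outside, world axes, zero at the start; "ft_torque": the same for the moment, N m; "finger_gap": finger opening in m.
Only numpy, scipy, OpenCV 4.12 (cv2) and the standard library are available. Lean on these libraries where they do the work, as an engineer would, in place of code of your own. Each camera call takes 0.05 s, during which the arm holds its last target.

## Working session

There is one attempt and no reset: what is moved stays moved. The work goes in short steps, Python scripts to look and compute and a shell command to move; the robot and the scene stay as the last step left them, time stands still between calls to the robot, and variables do not carry over. Pictures are saved under pics/ and viewed, and the job is handed in when it is done.

```bash
ls -la; mkdir -p pics; python3 - <<'E'
from workcell import get_state, vision, workorder, silhouettes, tip_of
import cv2
print(get_state())
for n in ["top","side","wrist"]:
    p=vision.read_camera(n)
    cv2.imwrite(f"pics/a_{n}.png",p["pixels"][:,:,::-1])
    print(n,p["mtx"],p.get("T"),p.get("tool_from_camera"),p.keys())
E
```

```text
total 12
drwxr-xr-x  3 agent agent 4096 Dec  6 23:51 .
drwxr-xr-x 23 root  root  4096 Dec  6 23:51 ..
drwxr-xr-x  2 agent agent 4096 Dec  6 23:51 pics
{'clock': 0.0, 'joint_pos': array([-1.44561941e+00,  3.13975051e-01,  4.49511191e-02,  1.30358375e+00,
        5.07204314e-06,  1.43121600e+00]), 'qvel': array([-1.02677036e-03,  8.95434247e-05,  1.09679982e-03,  1.64894482e-03,
       -1.48245748e-03, -1.06302597e-03]), 'tau': array([-1.84236796e-04, -4.80626678e+01,  2.98533297e+01,  1.93280890e-02,
       -1.99871665e-04,  1.03409889e-06]), 'tcp_pos': array([ 0.150401  , -0.55444555,  0.23041189]), 'orientation': array([-9.05636349e-04,  9.91250332e-01,  1.31992270e-01,  9.05832630e-06]), 'wrist_force': array([0.95835932, 0.23753704, 0.09990261]), 'ft_torque': array([-0.01277187, -0.00436863, -0.03152378]), 'finger_gap': 0.08543106610528055}
top [[386.88186357   0.         318.18936968]
 [  0.         386.88186357 195.99094398]
 [  0.           0.           1.        ]] [[ 0.02581413  0.99274798 -0.11740987  0.41433857]
 [-0.99965994  0.02520139 -0.00670064 -0.01724876]
 [-0.0036931
[... 312 characters left out ...]
1139  0.28616189]
 [-0.3219964  -0.72609798  0.60753604  0.72374352]
 [ 0.00742088  0.63975769  0.76854084  1.01201686]
 [ 0.          0.          0.          1.        ]] None dict_keys(['pixels', 'depth', 'mtx', 'T', 'shot'])
wrist [[298.839172     0.         322.21274919]
 [  0.         298.839172   196.99724601]
 [  0.           0.           1.        ]] None [[-7.98563275e-04  9.57062960e-01  2.89879033e-01  7.41951412e-02]
 [ 9.99998983e-01  4.21835702e-04  1.36208243e-03  9.50823726e-04]
 [ 1.18131732e-03  2.89879826e-01 -9.57062324e-01 -1.41915729e-01]
 [ 0.00000000e+00  0.00000000e+00  0.00000000e+00  1.00000000e+00]] dict_keys(['pixels', 'depth', 'mtx', 'tool_from_camera', 'shot'])
```

View pics/a_top.png

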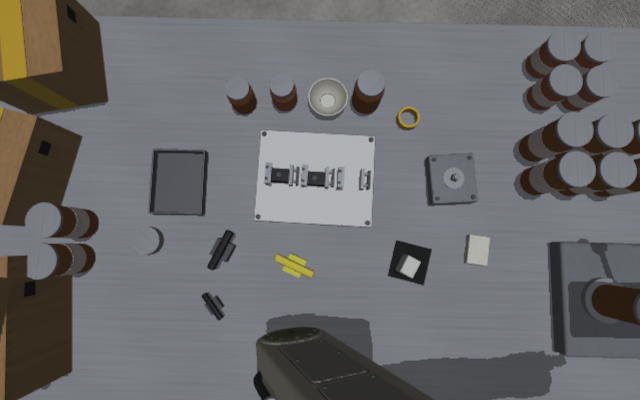

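View pics/a_side.png

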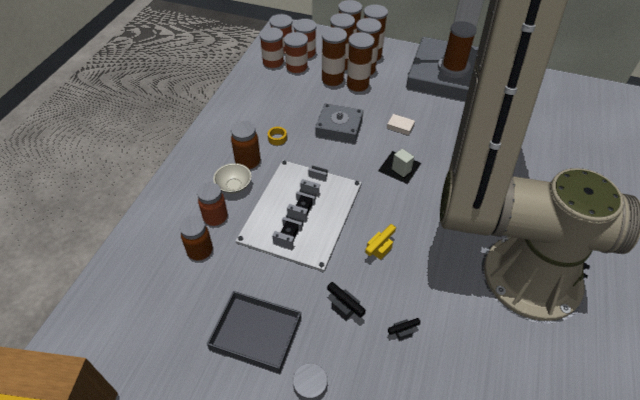

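The top view shows the bed at about (316,178), with black spacers at (280,176) and (317,178). The third clip, at (365,179), looks empty. The tray is at (179,182), the drive box at (452,180) and the block on its pad at (409,264). The black handles are at (222,250), the larger one, and (213,306). A yellow one is at (295,265).

```bash
cat > h.py <<'E'
from workcell import get_state, vision, workorder, silhouettes, tip_of
import numpy as np, cv2
from scipy.spatial.transform import Rotation as R
def tool():
    s=get_state(); q=np.array(s["orientation"]); T=np.eye(4)
    T[:3,:3]=R.from_quat([q[1],q[2],q[3],q[0]]).as_matrix(); T[:3,3]=s["tcp_pos"]; return T
def shot(n):
    Tt=tool(); p=vision.read_camera(n)
    p["W"]=p["T"] if "T" in p else Tt@p["tool_from_camera"]
    return p
def rays(p,uv):
    uv=np.atleast_2d(np.array(uv,float)); K=p["mtx"]
    d=np.c_[(uv[:,0]-K[0,2])/K[0,0],-(uv[:,1]-K[1,2])/K[1,1],-np.ones(len(uv))]
    return p["W"][:3,3], d@p["W"][:3,:3].T
def atz(p,uv,z):
    o,d=rays(p,uv); return o+d*((z-o[2])/d[:,2])[:,None]
def proj(p,X):
    X=np.atleast_2d(X); c=(X-p["W"][:3,3])@p["W"][:3,:3]; K=p["mtx"]
    return np.c_[K[0,2]+K[0,0]*c[:,0]/-c[:,2],K[1,2]-K[1,1]*c[:,1]/-c[:,2]]
def cloud(p,mask=None):
    v,u=np.nonzero((p["depth"]>0)&(mask if mask is not None else True))
    o,d=rays(p,np.c_[u,v]); return o+d*p["depth"][v,u][:,None],np.c_[u,v]
def save(p,name,box=None,s=1):
    im=p["pixels"][:,:,::-1]
    if box: im=im[box[1]:box[3],box[0]:box[2]]
    cv2.imwrite("pics/"+name,cv2.resize(im,None,fx=s,fy=s,interpolation=cv2.INTER_CUBIC))
def yawxy(T): return np.degrees(np.arctan2(T[1,0],T[0,0]))
E
python3 - <<'E'
from h import *
np.set_printoptions(precision=4,suppress=True)
for n in ["top","side"]:
  p=shot(n)
  if n=="top":
    save(p,"b_clip.png",(250,120,385,235),5); save(p,"b_hand.png",(120,220,340,330),3); save(p,"b_blk.png",(380,130,500,290),4)
  for l,z in [("bed",0),("clip1",.012),("clip2",.012),("clip3",.012),("spacer1_c",.026),("spacer2_c",.026),("spacer3_c",.026),("block_c",.033),("pad",0),("tray",0),("drive",0),("spindle_foot",.04),("handle_bar",.04)]:
    for r in tip_of(p,l)[:4]:
        print(n,l,round(r["confidence"],2),np.round(r["location"],1),atz(p,r["location"],z)[0][:2])
print(yawxy(tool()))
E
```

```text
top bed 0.57 [317.2 177.9] [ 0.5742 -0.0071]
top clip1 0.68 [278.6 176.2] [0.5741 0.0892]
top clip1 0.65 [244.6 102.8] [0.7616 0.1831]
top clip1 0.63 [351.6 180. ] [ 0.5691 -0.0929]
top clip1 0.6 [317.4 181.6] [ 0.5629 -0.0079]
top clip2 0.68 [278.6 176.2] [0.5741 0.0892]
top clip2 0.65 [244.6 102.8] [0.7616 0.1831]
top clip2 0.63 [351.6 180. ] [ 0.5691 -0.0929]
top clip2 0.6 [317.4 181.6] [ 0.5629 -0.0079]
top clip3 0.68 [278.6 176.2] [0.5741 0.0892]
top clip3 0.65 [244.6 102.8] [0.7616 0.1831]
top clip3 0.63 [351.6 180. ] [ 0.5691 -0.0929]
top clip3 0.6 [317.4 181.6] [ 0.5629 -0.0079]
top spacer1_c 0.73 [273.7 175.3] [0.5737 0.0997]
top spacer2_c 0.52 [314.6 176.4] [ 0.5734 -0.0009]
top spacer2_c 0.26 [318.5 178.5] [ 0.5685 -0.0106]
top spacer3_c 0.2 [179.7 186.4] [0.5403 0.3291]
top block_c 0.85 [404.7 267. ] [ 0.3602 -0.2203]
top block_c 0.58 [279.  176.6] [0.5696 0.0858]
top pad 0.83 [408.5 261.9] [ 0.3709 -0.2368]
top pad 0.37 [402.9 265. ] [ 0.363  -0.2231]
top pad 0.34 [181.2 184.1] [0.5497 0.3353]
top tray 0.7 [181.4 185.6] [0.5459 0.3346]
top drive 0.85 [448.9 180.8] [ 0.57
[... 698 characters left out ...]
1 [288.7 235.9] [0.5737 0.0858]
side spacer1_c 0.52 [290.  235.5] [0.5671 0.0926]
side spacer2_c 0.54 [303.8 205.7] [ 0.5669 -0.0043]
side spacer2_c 0.35 [313.2 186.4] [ 0.5656 -0.0727]
side block_c 0.71 [399.2 161.8] [ 0.3724 -0.2264]
side block_c 0.18 [216.5 212.5] [0.7619 0.0919]
side pad 0.59 [397.8 165.9] [ 0.3754 -0.2417]
side tray 0.96 [254.4 333.3] [0.5556 0.339 ]
side drive 0.81 [336.3 129.2] [ 0.5818 -0.3273]
side spindle_foot 0.43 [340.3 118.2] [ 0.5731 -0.3341]
side handle_bar 0.79 [404.4 327. ] [0.2555 0.2401]
side handle_bar 0.78 [378.6 237.7] [0.3625 0.0389]
side handle_bar 0.69 [349.5 301.3] [0.3804 0.2208]
side handle_bar 0.55 [305.2 207.4] [0.5578 0.01  ]
15.168061484593736
```

```bash
ls pics
```

```text
a_side.png
a_top.png
a_wrist.png
b_blk.png
b_clip.png
b_hand.png
```

View pics/b_clip.png

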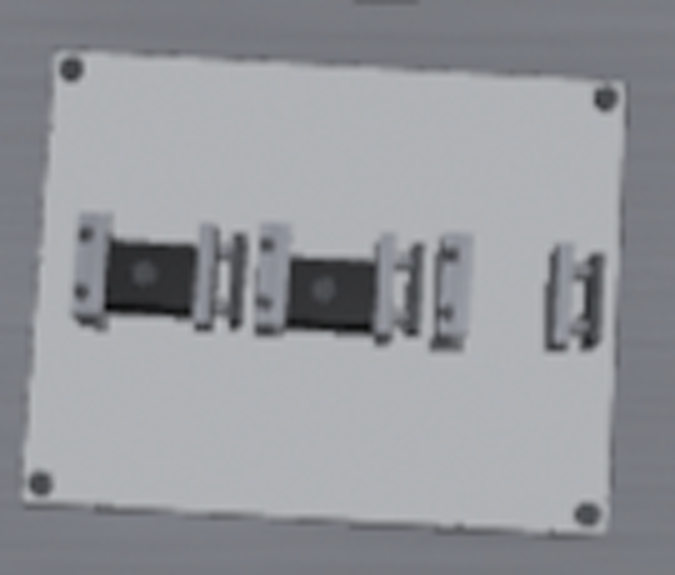

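View pics/b_hand.png

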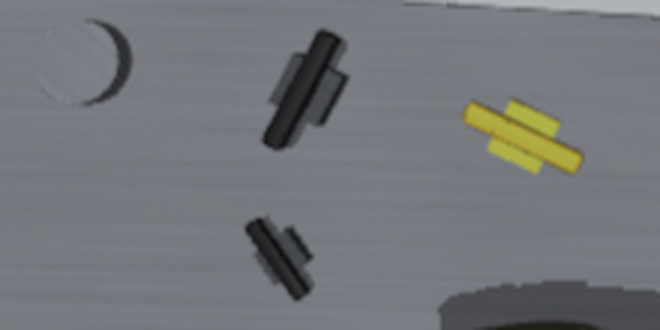

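View pics/b_blk.png

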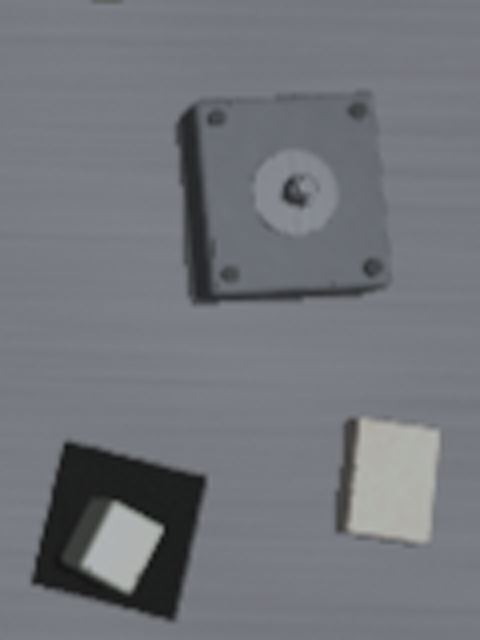

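Bed x points up in the image, since the lips are on the left (+y). Clips 1 and 2 are loaded and clip 3 is empty. The larger black handle is the one near (222,250). Next I'll measure exact poses from the depth clouds.

```bash
cat >> h.py <<'E'
def rect(P,c,r,z0,z1,trim=True):
    m=(np.hypot(P[:,0]-c[0],P[:,1]-c[1])<r)&(P[:,2]>z0)&(P[:,2]<z1)
    Q=P[m]
    if len(Q)<8: return None
    (cx,cy),(w,h),a=cv2.minAreaRect((Q[:,:2]*1000).astype(np.float32))
    if w<h: w,h,a=h,w,a+90
    return dict(n=len(Q),c=(round(cx,1),round(cy,1)),med=np.round(np.median(Q[:,:2],0)*1000,1),size=(round(w,1),round(h,1)),long_yaw=round((a+90)%180-90,1),z=round(float(np.median(Q[:,2]))*1000,1))
E
python3 - <<'E'
from h import *
for n in ["top","side"]:
  p=shot(n); P,uv=cloud(p)
  print(n)
  for nm,c,r,z0,z1 in [("table",(.45,.1),.05,-.01,.01),("bed",(.573,-.003),.2,.008,.017),("block",(.367,-.225),.05,.055,.07),("sp1",(.573,.09),.035,.036,.043),("sp2",(.573,0),.035,.036,.043),("lip1",(.573,.115),.025,.044,.06),("lip2",(.573,.025),.025,.044,.06),("lip3",(.573,-.065),.025,.044,.06),("tray",(.55,.337),.12,.02,.035),("drivetop",(.578,-.334),.1,.035,.045),("spindle",(.578,-.334),.03,.046,.07),("bar",(.387,.214),.07,.043,.055),("hub",(.387,.214),.07,.02,.034)]:
    print(nm,rect(P,c,r,z0,z1))
  # bed by colour mask / silhouettes
  m=silhouettes(p,"bed"); 
  if m:
    M=m[0]["mask"].astype(np.uint8); cs,_=cv2.findContours(M,cv2.RETR_EXTERNAL,cv2.CHAIN_APPROX_NONE); c=max(cs,key=cv2.contourArea)[:,0,:]
    X=atz(p,c,.012)[:,:2]*1000; print("bedmask",m[0]["confidence"],cv2.minAreaRect(X.astype(np.float32)))
E
```

```text
top
table {'n': 909, 'c': (448.8, 101.3), 'med': array([438.4, 100.5]), 'size': (99.0, 95.9), 'long_yaw': 31.6, 'z': 0.1}
bed {'n': 9159, 'c': (573.9, -1.8), 'med': array([567.7,  -6.5]), 'size': (396.3, 290.0), 'long_yaw': -1.7, 'z': 12.0}
block {'n': 291, 'c': (365.2, -226.3), 'med': array([ 364.9, -225.9]), 'size': (44.0, 33.4), 'long_yaw': -26.5, 'z': 62.7}
sp1 {'n': 254, 'c': (574.7, 79.7), 'med': array([574.8,  80.3]), 'size': (48.9, 34.6), 'long_yaw': 85.8, 'z': 39.7}
sp2 {'n': 272, 'c': (573.6, -1.9), 'med': array([569.3,  -9.5]), 'size': (64.7, 41.5), 'long_yaw': 84.8, 'z': 39.9}
lip1 {'n': 113, 'c': (575.4, 111.1), 'med': array([575.6, 111.4]), 'size': (44.4, 14.7), 'long_yaw': 1.9, 'z': 47.1}
lip2 {'n': 115, 'c': (573.9, 20.5), 'med': array([572.8,  24.1]), 'size': (46.4, 21.7), 'long_yaw': 0.4, 'z': 47.0}
lip3 {'n': 126, 'c': (572.7, -64.6), 'med': array([574.7, -64.5]), 'size': (49.1, 14.7), 'long_yaw': 1.1, 'z': 47.2}
tray {'n': 572, 'c': (554.5, 336.1), 'med': array([559.9, 339.6]), 'size': (160.2, 131.6), 'long_yaw': 0.6, 'z': 28.6}
drivetop {'n': 2142, 'c': (577.4, -
[... 1530 characters left out ...]
'c': (551.8, 338.6), 'med': array([553.9, 347.4]), 'size': (161.1, 133.0), 'long_yaw': 0.4, 'z': 28.9}
drivetop {'n': 996, 'c': (574.7, -332.7), 'med': array([ 571.8, -326.7]), 'size': (121.0, 115.9), 'long_yaw': 3.7, 'z': 40.6}
spindle {'n': 42, 'c': (576.7, -328.2), 'med': array([ 573.3, -330.8]), 'size': (34.1, 12.9), 'long_yaw': 63.0, 'z': 57.5}
bar {'n': 380, 'c': (388.9, 219.7), 'med': array([387. , 221.5]), 'size': (99.5, 19.3), 'long_yaw': -25.4, 'z': 49.9}
hub {'n': 215, 'c': (389.3, 219.2), 'med': array([392. , 231.7]), 'size': (78.3, 46.5), 'long_yaw': -24.6, 'z': 29.9}
bedmask 0.91 ((572.25830078125, -2.3598480224609375), (303.1090393066406, 231.39739990234375), 88.3174819946289)
```

```bash
cat > go.py <<'E'
# prints suggested rows (tool axes) from the present pose to waypoint: x y z(mm) yaw(deg, tool x) n hand [fromcmd x y z yaw]
import sys
from h import *
a=[float(v) for v in sys.argv[1:7]]
T=tool(); c=T[:3,3]*1000; y0=yawxy(T)
print("now",np.round(c,1),"yaw",round(y0,1),"tilt z",np.round(T[:3,2],3))
n=int(a[4]); g=np.array(a[:3]); dy=(a[3]-y0+180)%360-180
cur=c.copy(); yaw=y0
for i in range(1,n+1):
    want=c+(g-c)*i/n; wy=y0+dy*i/n
    t=np.radians(yaw); ex=np.array([np.cos(t),np.sin(t),0]); ey=np.array([np.sin(t),-np.cos(t),0]); ez=np.array([0,0,-1.])
    d=want-cur; v=[round(float(d@e)/10,1 if i<n else 2) for e in (ex,ey,ez)]
    rz=round(float(-(wy-yaw)),1)
    print([*v,0,0,rz,a[5]])
    cur=cur+10*(v[0]*ex+v[1]*ey+v[2]*ez); yaw-=rz
print("per-row mm",np.linalg.norm(g-c)/n)
s=get_state(); print("j",np.round(s["joint_pos"],2),"F",np.round(s["wrist_force"],1),"gap",round(s["finger_gap"],4),"t",round(s["clock"],2))
E
python3 go.py 364.5 -225.7 130 63.5 10 8.5
```

```text
now [ 150.5 -555.   231.3] yaw 15.2 tilt z [ 0. -0. -1.]
[2.9, -2.6, 1.0, 0, 0, -4.8, 8.5]
[3.2, -2.4, 1.0, 0, 0, -4.9, 8.5]
[3.3, -2.1, 1.0, 0, 0, -4.8, 8.5]
[3.5, -1.8, 1.1, 0, 0, -4.8, 8.5]
[3.6, -1.5, 1.0, 0, 0, -4.9, 8.5]
[3.7, -1.2, 1.0, 0, 0, -4.8, 8.5]
[3.9, -0.8, 1.0, 0, 0, -4.8, 8.5]
[3.9, -0.6, 1.0, 0, 0, -4.9, 8.5]
[3.9, -0.2, 1.0, 0, 0, -4.8, 8.5]
[3.91, 0.12, 1.03, 0, 0, -4.8, 8.5]
per-row mm 40.56043222927296
j [-1.45  0.31  0.05  1.3  -0.    1.43] F [ 0.6 -1.  -0.1] gap 0.0859 t 1.75
```

```bash
python3 -m inch '[[2.9,-2.6,1,0,0,-4.8,8.5],[3.2,-2.4,1,0,0,-4.9,8.5],[3.3,-2.1,1,0,0,-4.8,8.5],[3.5,-1.8,1,0,0,-4.8,8.5],[3.6,-1.5,1,0,0,-4.9,8.5]]' 60
python3 -m inch '[[3.7,-1.2,1,0,0,-4.8,8.5],[3.9,-0.8,1,0,0,-4.8,8.5],[3.9,-0.6,1,0,0,-4.9,8.5],[3.9,-0.2,1,0,0,-4.8,8.5],[3.9,0.1,1.1,0,0,-4.8,8.5]]'
python3 -m inch '[[0,0,0,0,0,0,8.5]]'
python3 - <<'E'
from h import *
T=tool(); print(T[:3,3],yawxy(T))
p=shot("wrist"); save(p,"c_w.png"); P,uv=cloud(p)
print(rect(P,(.365,-.226),.05,.055,.07)); print(rect(P,(.365,-.226),.08,.001,.006))
E
python3 go.py 364.5 -225.7 32 63.5 4 8.5
```

```text
clock: 2.25
tcp_pos: [0.2579, -0.3889, 0.1811]
orientation: [0.0, 0.941, 0.338, 0.0]
wrist_force: [0.4, -0.5, 0.3]
finger_gap: 0.085
clock: 2.75
tcp_pos: [0.3652, -0.2245, 0.1303]
orientation: [0.001, 0.85, 0.527, 0.0]
wrist_force: [1.4, -0.9, 0.9]
finger_gap: 0.085
clock: 2.85
tcp_pos: [0.3649, -0.2214, 0.1291]
orientation: [-0.002, 0.848, 0.529, 0.0]
wrist_force: [0.8, -0.0, 0.6]
finger_gap: 0.0849
[ 0.3649132  -0.22141486  0.1290993 ] 63.903727329947586
{'n': 2534, 'c': (364.6, -226.1), 'med': array([ 365.1, -224.6]), 'size': (44.0, 33.9), 'long_yaw': -27.3, 'z': 62.0}
{'n': 5057, 'c': (367.6, -220.1), 'med': array([ 388.9, -230.6]), 'size': (143.3, 141.6), 'long_yaw': 55.7, 'z': 2.1}
now [ 364.7 -223.5  129.8] yaw 63.7 tilt z [-0.001  0.001 -1.   ]
[-0.1, 0.0, 2.4, 0, 0, 0.1, 8.5]
[-0.0, 0.0, 2.5, 0, 0, 0.0, 8.5]
[-0.1, 0.1, 2.4, 0, 0, 0.1, 8.5]
[-0.01, -0.01, 2.48, 0, 0, 0.0, 8.5]
per-row mm 24.449875494522182
j [-0.74  0.09 -0.49  0.99 -0.    1.29] F [ 0.4 -0.5 -0. ] gap 0.0852 t 2.9
```

View pics/c_w.png

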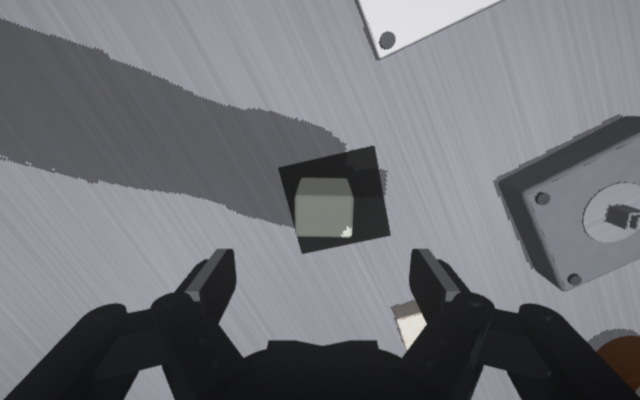

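The wrist view shows the block at (325,208), centred between the fingers. Its pose matches the top camera. I'll descend and grip.

```bash
python3 -m inch '[[0,0,2.4,0,0,0,8.5],[0,0,2.5,0,0,0,8.5],[0,0,2.4,0,0,0.3,8.5],[0,0,2.4,0,0,0.3,8.5],[0,0,0,0,0,0,8.5]]'
python3 go.py 364.5 -225.7 32 62.9 1 8.5
```

```text
clock: 3.4
tcp_pos: [0.3623, -0.2253, 0.0313]
orientation: [-0.002, 0.854, 0.521, -0.001]
wrist_force: [-0.7, -0.5, -0.1]
finger_gap: 0.085
now [ 362.3 -225.3   31.3] yaw 62.7 tilt z [-0.004  0.003 -1.   ]
[0.06, 0.22, -0.07, 0, 0, -0.2, 8.5]
per-row mm 2.377998371160121
j [-0.74  0.21 -0.63  0.73 -0.    1.3 ] F [-0.7 -0.5 -0.1] gap 0.085 t 3.4
```

```bash
python3 -m inch '[[0,0.1,0,0,0,0,3.5],[0,0,0,0,0,0,3.5],[0,0,0,0,0,0,3.5],[0,0,0,0,0,0,3.5],[0,0,0,0,0,0,3.5]]' 120
python3 -m inch '[[0,0,0,0,0,0,3.5],[0,0,0,0,0,0,3.5]]'
python3 -m inch '[[0,0,-2,0,0,0,3.5],[0,0,-3,0,0,0,3.5],[0,0,-3,0,0,0,3.5]]'
python3 go.py 517.5 82.2 110 88.2 10 3.5
```

```text
clock: 3.9
tcp_pos: [0.3663, -0.2274, 0.0351]
orientation: [0.002, 0.853, 0.521, 0.0]
wrist_force: [-1.8, -0.2, 6.7]
finger_gap: 0.0422
clock: 4.1
tcp_pos: [0.3663, -0.2274, 0.0351]
orientation: [0.002, 0.853, 0.522, 0.0]
wrist_force: [-2.3, -1.2, 6.2]
finger_gap: 0.0419
clock: 4.4
tcp_pos: [0.365, -0.226, 0.1147]
orientation: [0.0, 0.853, 0.522, -0.0]
wrist_force: [0.6, -0.6, -2.2]
finger_gap: 0.0422
now [ 365.  -226.   114.7] yaw 62.9 tilt z [-0. -0. -1.]
[3.4, -0.0, 0.0, 0, 0, -2.5, 3.5]
[3.5, 0.1, 0.1, 0, 0, -2.6, 3.5]
[3.4, 0.2, 0.0, 0, 0, -2.5, 3.5]
[3.4, 0.4, 0.1, 0, 0, -2.5, 3.5]
[3.4, 0.6, 0.0, 0, 0, -2.6, 3.5]
[3.4, 0.7, 0.1, 0, 0, -2.5, 3.5]
[3.3, 0.8, 0.0, 0, 0, -2.5, 3.5]
[3.3, 1.0, 0.1, 0, 0, -2.6, 3.5]
[3.2, 1.2, 0.0, 0, 0, -2.5, 3.5]
[3.22, 1.28, 0.07, 0, 0, -2.5, 3.5]
per-row mm 34.38737277505112
j [-0.74  0.11 -0.51  0.95 -0.    1.3 ] F [ 0.6 -0.6 -2.2] gap 0.0422 t 4.4
```

```bash
python3 -m inch '[[3.4,0,0,0,0,-2.5,3.5],[3.5,0,0,0,0,-2.6,3.5],[3.5,0.2,0,0,0,-2.5,3.5],[3.5,0.4,0,0,0,-2.5,3.5],[3.4,0.6,0,0,0,-2.6,3.5]]'
python3 -m inch '[[3.4,0.7,0,0,0,-2.5,3.5],[3.4,0.8,0,0,0,-2.5,3.5],[3.3,0.9,0,0,0,-2.6,3.5],[3.3,1.0,0,0,0,-2.5,3.5],[3.2,1.1,0,0,0,-2.5,3.5]]'
python3 -m inch '[[0,0,0,0,0,0,3.5]]'
python3 - <<'E'
from h import *
T=tool(); print(T[:3,3],yawxy(T))
p=shot("side"); save(p,"d_s.png",(200,120,400,280),4); P,uv=cloud(p); q=shot("wrist"); save(q,"d_w.png")
Q,_=cloud(q)
T0=tool()[:3,3]
print(rect(P,T0,.05,T0[2]-.04,T0[2]+.04), rect(Q,T0,.05,T0[2]-.05,T0[2]+.06))
print("sp1",rect(Q,(.575,.083),.035,.036,.043));print("lip",rect(Q,(.575,.112),.025,.044,.06))
E
python3 go.py 516 85 48 88.2 3 3.5
```

```text
clock: 4.9
tcp_pos: [0.4421, -0.0687, 0.1142]
orientation: [0.001, 0.79, 0.613, 0.0]
wrist_force: [0.8, -0.4, -1.4]
finger_gap: 0.0421
clock: 5.4
tcp_pos: [0.5138, 0.088, 0.1141]
orientation: [0.001, 0.718, 0.697, 0.0]
wrist_force: [0.0, -1.1, -1.4]
finger_gap: 0.0423
clock: 5.5
tcp_pos: [0.5149, 0.0897, 0.1142]
orientation: [0.001, 0.716, 0.698, 0.001]
wrist_force: [0.3, -0.5, -0.5]
finger_gap: 0.0422
[0.51493855 0.08970996 0.11416145] 88.4686784270985
{'n': 602, 'c': (513.2, 91.5), 'med': array([512.9, 103.9]), 'size': (69.3, 37.8), 'long_yaw': -2.5, 'z': 135.3} {'n': 19958, 'c': (513.2, 88.2), 'med': array([514. ,  95.9]), 'size': (99.9, 34.3), 'long_yaw': -1.9, 'z': 141.5}
sp1 {'n': 2566, 'c': (576.5, 79.8), 'med': array([574.5,  78.7]), 'size': (51.6, 49.9), 'long_yaw': 88.2, 'z': 38.9}
lip {'n': 1380, 'c': (576.2, 112.4), 'med': array([576. , 112.6]), 'size': (47.5, 15.2), 'long_yaw': -1.8, 'z': 46.2}
now [513.1  87.1 113.6] yaw 88.3 tilt z [ 0.    -0.001 -1.   ]
[-0.1, 0.1, 2.2, 0, 0, 0.0, 3.5]
[-0.0, 0.1, 2.2, 0, 0, 0.0, 3.5]
[-0.1, 0.1, 2.16, 0, 0, 0.1, 3.5]
per-row mm 21.913867300408672
j [ 0.01  0.28 -0.3   0.99 -0.    1.62] F [-0.4 -0.2 -0.2] gap 0.0419 t 5.6
```

View pics/d_s.png

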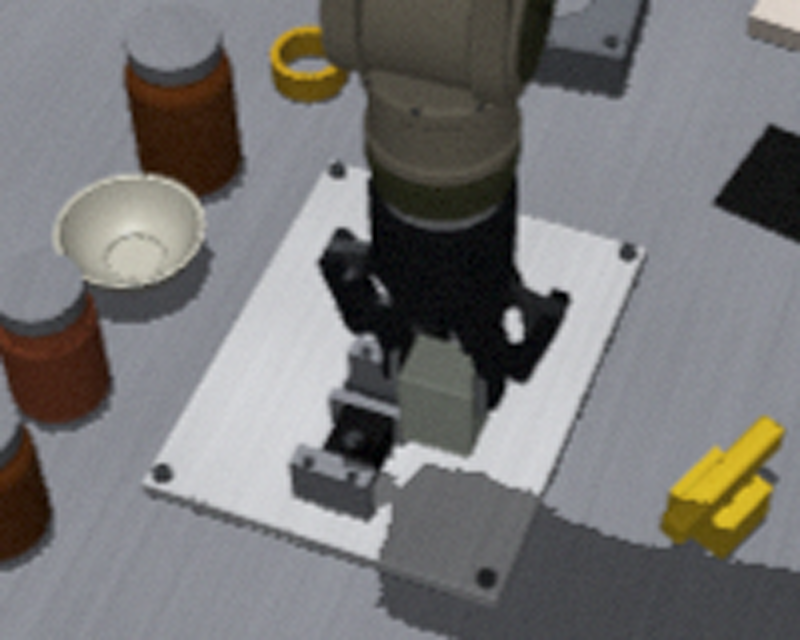

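View pics/d_w.png

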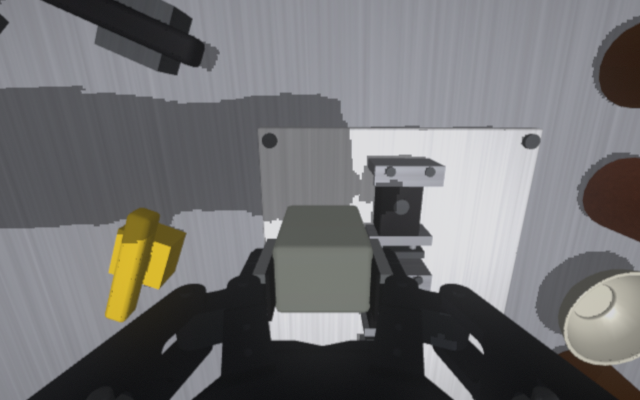

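```bash
cat >> h.py <<'E'
def lanecheck(c1guess, yawbed=-1.8):
    """block pose relative to clip, from one wrist picture (bed axes about c1guess)"""
    q=shot("wrist"); P,uv=cloud(q); T=tool(); t=np.radians(yawbed)
    d=P[:,:2]*1000-np.array(c1guess); L=np.c_[d@[np.cos(t),np.sin(t)],d@[-np.sin(t),np.cos(t)],P[:,2]*1000]
    m=(np.abs(L[:,0])<23)&(L[:,1]>12)&(L[:,1]<40)&(L[:,2]>44)&(L[:,2]<50); A=L[m]
    if len(A): print("lip n",len(A),"x",np.percentile(A[:,0],[1,99]).round(1),"y",np.percentile(A[:,1],[1,99]).round(1),"z",np.median(A[:,2]).round(1))
    m=(np.abs(L[:,0])<40)&(np.abs(L[:,1])<16)&(L[:,2]>35)&(L[:,2]<43); A=L[m]
    if len(A): print("spacer top n",len(A),"x",np.percentile(A[:,0],[1,99]).round(1),"y",np.percentile(A[:,1],[1,99]).round(1),"z",np.median(A[:,2]).round(1))
    I=np.linalg.inv(T); B=P@I[:3,:3].T*1000+I[:3,3]*1000
    m=(np.abs(B[:,1])<15)&(np.abs(B[:,0]-15)<15)&(B[:,2]>-25)&(B[:,2]<60); A=B[m]
    # the block's face: strongest x bin
    h,e=np.histogram(A[:,0],bins=np.arange(0,31,1)); k=h.argmax(); F=A[np.abs(A[:,0]-e[k]-.5)<2]
    print("block face tool-x",F[:,0].mean().round(1),"bottom tool-z",np.percentile(F[:,2],99).round(1),"top",np.percentile(F[:,2],1).round(1))
    c=(T[:2,3]*1000-np.array(c1guess)); print("tcp in lane",(c@[np.cos(t),np.sin(t)]).round(1),(c@[-np.sin(t),np.cos(t)]).round(1),"z",(T[2,3]*1000).round(1),"yaw rel",(yawxy(T)-90-yawbed).round(1))
    return q
E
python3 - <<'E'
from h import *
lanecheck((576.3,86.2)); lanecheck((576.3,86.2))
E
```

```text
lip n 1363 x [-22.5  22.6] y [18.5 33.6] z 46.3
spacer top n 1665 x [-17.7  13.4] y [-15.4  15.5] z 39.1
block face tool-x 17.2 bottom tool-z 28.6 top -24.8
tcp in lane -63.6 -1.8 z 113.5 yaw rel -0.0
lip n 1382 x [-22.5  22.4] y [18.4 33.6] z 46.2
spacer top n 1681 x [-17.7  13.5] y [-15.4  15.7] z 39.1
block face tool-x 16.9 bottom tool-z 28.6 top -24.8
tcp in lane -63.7 -2.2 z 113.5 yaw rel -0.1
```

```bash
python3 -m inch '[[-0.1,0,2.5,0,0,0,3.5],[0,0,2.5,0,0,0,3.5],[0,0,1.7,0,0,0,3.5],[0,0,0,0,0,0,3.5]]'
python3 - <<'E'
from h import *
lanecheck((576.3,86.2)); print(get_state()["wrist_force"])
E
```

```text
clock: 6.1
tcp_pos: [0.511, 0.0842, 0.045]
orientation: [-0.001, 0.719, 0.695, -0.001]
wrist_force: [-0.3, -0.2, -1.4]
finger_gap: 0.0419
lip n 2815 x [-22.5  22.4] y [18.5 33.5] z 46.3
spacer top n 3264 x [-17.9  13.5] y [-15.7  15.5] z 39.2
block face tool-x 16.4 bottom tool-z 35.4 top -24.8
tcp in lane -64.4 -3.9 z 45.7 yaw rel -0.2
[ 0.16290229 -0.04712923 -1.7674142 ]
```

```bash
python3 -m inch '[[0,0,0.3,0,0,0,3.5],[0,1,0,0,0,0,3.5],[0,1,0,0,0,0,3.5],[0,1,0,0,0,0,3.5],[0,1,0,0,0,0,3.5]]'
python3 - <<'E'
from h import *
q=lanecheck((576.3,86.2)); print(get_state()["wrist_force"],get_state()["finger_gap"]); save(q,"e_w.png")
E
```

```text
clock: 6.65
tcp_pos: [0.5439, 0.0842, 0.0435]
orientation: [-0.006, 0.718, 0.696, -0.006]
wrist_force: [-27.8, -1.4, 28.9]
finger_gap: 0.0421
lip n 3019 x [-22.5  22.4] y [13.3 33.4] z 46.3
spacer top n 2532 x [-37.7  21.9] y [-15.1  15.3] z 39.2
block face tool-x 16.5 bottom tool-z 33.1 top -24.8
tcp in lane -29.8 -2.9 z 43.5 yaw rel -0.0
[-21.99649596  -1.17621019  25.52386337] 0.04225037838845398
```

View pics/e_w.png

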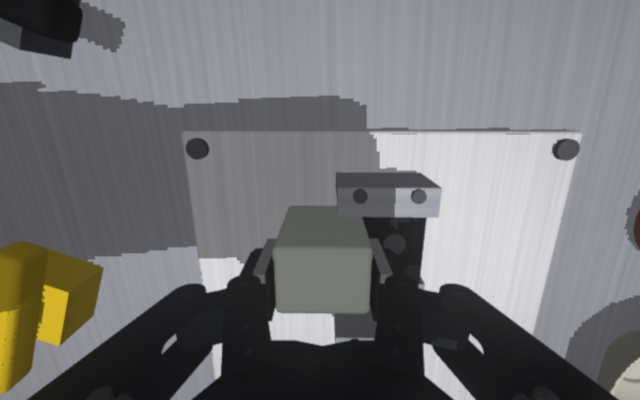

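The wrist view shows the block behind the spacer at (395,240), and the spacer has begun to move at about 28 N. I'll keep pushing.

```bash
python3 -m inch '[[0,1,-0.1,0,0,0,3.5],[0,1,0,0,0,0,3.5]]'
python3 -m inch '[[0,1,0,0,0,0,3.5],[0,0.6,0,0,0,0,3.5],[0,0,0,0,0,0,3.5]]'
python3 - <<'E'
from h import *
q=lanecheck((576.3,86.2)); print(get_state()["wrist_force"],get_state()["finger_gap"]); save(q,"f_w.png")
E
```

```text
clock: 6.9
tcp_pos: [0.5649, 0.0836, 0.0435]
orientation: [-0.005, 0.718, 0.696, -0.006]
wrist_force: [-21.8, 0.0, 16.4]
finger_gap: 0.042
clock: 7.2
tcp_pos: [0.5902, 0.0829, 0.0444]
orientation: [0.0, 0.718, 0.696, 0.0]
wrist_force: [0.3, -0.2, -1.7]
finger_gap: 0.0422
lip n 3077 x [-22.5  22.7] y [13.4 33.5] z 46.3
spacer top n 535 x [-5.3 39.8] y [ 5.8 15.2] z 39.0
block face tool-x 16.5 bottom tool-z 19.7 top -24.9
tcp in lane 14.0 -2.8 z 44.3 yaw rel -0.0
[ 0.15561381  0.42366139 -0.81274476] 0.04184526920526442
```

View pics/f_w.png

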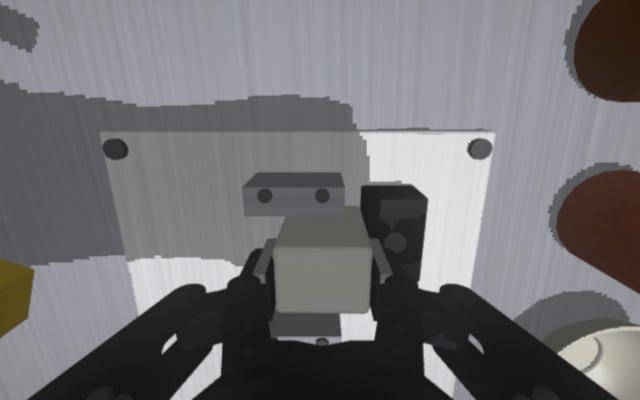

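The spacer at (395,235) is out of the clip, at lane x of about 52 mm, and the wrist force is back to zero. Next is lane 2.

```bash
python3 -m inch '[[0,0,-2.5,0,0,0,3.5],[0,0,-2.5,0,0,0,3.5]]'
python3 go.py 509.4 -3.0 95 88.2 4 3.5
```

```text
clock: 7.45
tcp_pos: [0.5889, 0.083, 0.0939]
orientation: [-0.0, 0.718, 0.696, -0.0]
wrist_force: [0.9, -0.3, -1.4]
finger_gap: 0.042
now [588.9  83.   93.9] yaw 88.2 tilt z [-0.001 -0.    -1.   ]
[-2.2, -1.9, -0.0, 0, 0, -0.0, 3.5]
[-2.2, -1.9, -0.1, 0, 0, -0.0, 3.5]
[-2.2, -2.0, 0.0, 0, 0, -0.0, 3.5]
[-2.25, -1.87, -0.01, 0, 0, -0.0, 3.5]
per-row mm 29.26901694227247
j [ 0.01  0.42 -0.14  1.01 -0.    1.61] F [ 0.9 -0.3 -1.4] gap 0.042 t 7.45
```

```bash
python3 -m inch '[[-2.2,-1.9,0,0,0,0,3.5],[-2.2,-1.9,0,0,0,0,3.5],[-2.2,-2,0,0,0,0,3.5],[-2.2,-2,0,0,0,0,3.5],[0,0,0,0,0,0,3.5]]'
python3 - <<'E'
from h import *
lanecheck((573.5,-1.8)); p=shot("top"); P,_=cloud(p); print(rect(P,(.628,.085),.04,.034,.044))
E
```

```text
clock: 7.95
tcp_pos: [0.5061, -0.0042, 0.0942]
orientation: [-0.0, 0.719, 0.695, -0.001]
wrist_force: [-0.3, 0.0, -1.8]
finger_gap: 0.0422
lip n 1660 x [-22.5  22.4] y [18.5 33.6] z 46.2
spacer top n 2006 x [-20.8  10.4] y [-15.6  15.8] z 39.1
block face tool-x 15.7 bottom tool-z 29.0 top -24.8
tcp in lane -65.6 -3.7 z 94.5 yaw rel -0.2
None
```

```bash
python3 -m inch '[[0.1,0,2.5,0,0,0,3.5],[0,0,2.6,0,0,0,3.5],[0,0,0,0,0,0,3.5],[0,1,0,0,0,0,3.5],[0,1,0,0,0,0,3.5]]'
python3 -m inch '[[0,1,0,0,0,0,3.5],[0,1,0,0,0,0,3.5],[0,1,0,0,0,0,3.5]]'
python3 - <<'E'
from h import *
q=lanecheck((573.5,-1.8)); print(get_state()["wrist_force"],get_state()["finger_gap"]); save(q,"g_w.png")
E
```

```text
clock: 8.55
tcp_pos: [0.5296, -0.0016, 0.0434]
orientation: [0.0, 0.718, 0.696, 0.0]
wrist_force: [0.4, 0.1, -1.4]
finger_gap: 0.0421
clock: 8.85
tcp_pos: [0.5509, -0.0023, 0.043]
orientation: [-0.005, 0.718, 0.696, -0.006]
wrist_force: [-21.6, 0.9, 19.0]
finger_gap: 0.042
lip n 3034 x [-22.6  22.5] y [15.  33.6] z 46.3
spacer top n 2330 x [-37.6  30.5] y [-14.9  15.7] z 39.3
block face tool-x 16.5 bottom tool-z 32.6 top -24.8
tcp in lane -19.6 -1.2 z 43.1 yaw rel -0.0
[-12.52412944   0.05188088   9.22783855] 0.04187694485462668
```

View pics/g_w.png

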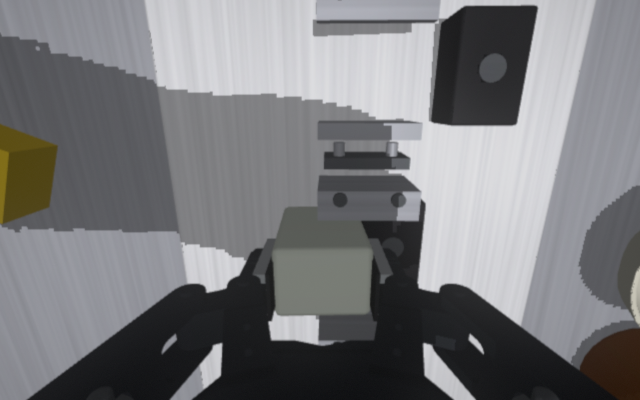

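The image shows spacer 1 free at (485,65) and spacer 2 partly pushed at (395,240). I'll continue.

```bash
python3 -m inch '[[-0.1,1,-0.1,0,0,0,3.5],[0,1,0,0,0,0,3.5],[0,1,0,0,0,0,3.5],[0,0.4,0,0,0,0,3.5],[0,0,0,0,0,0,3.5]]'
python3 - <<'E'
from h import *
q=lanecheck((573.5,-1.8)); print(get_state()["wrist_force"],get_state()["finger_gap"])
E
python3 -m inch '[[0,0,-2.5,0,0,0,3.5],[0,0,-2.5,0,0,0,3.5],[0,0,-2,0,0,0,3.5]]'
python3 go.py 369 -230.5 110 62.9 10 3.5
```

```text
clock: 9.4
tcp_pos: [0.594, -0.0051, 0.0443]
orientation: [0.001, 0.718, 0.696, 0.001]
wrist_force: [-0.2, 0.5, -1.1]
finger_gap: 0.0424
lip n 3035 x [-22.5  22.9] y [13.4 33.6] z 46.3
spacer top n 424 x [-0.3 39.2] y [12.7 14.2] z 39.0
block face tool-x 16.4 bottom tool-z 33.6 top -24.7
tcp in lane 19.9 -2.7 z 44.3 yaw rel -0.0
[-0.29368282  0.19058872 -1.43499368] 0.0421825401546269
clock: 9.75
tcp_pos: [0.5926, -0.0051, 0.1157]
orientation: [0.001, 0.718, 0.696, 0.0]
wrist_force: [0.8, -0.1, -1.1]
finger_gap: 0.0422
now [592.6  -5.1 115.7] yaw 88.2 tilt z [ 0.001 -0.    -1.   ]
[-2.3, -2.2, 0.1, 0, 0, 2.5, 3.5]
[-2.4, -2.0, 0.0, 0, 0, 2.6, 3.5]
[-2.5, -2.0, 0.1, 0, 0, 2.5, 3.5]
[-2.6, -1.8, 0.0, 0, 0, 2.5, 3.5]
[-2.7, -1.7, 0.1, 0, 0, 2.5, 3.5]
[-2.7, -1.6, 0.0, 0, 0, 2.6, 3.5]
[-2.9, -1.5, 0.1, 0, 0, 2.5, 3.5]
[-2.8, -1.4, 0.1, 0, 0, 2.5, 3.5]
[-3.0, -1.2, 0.0, 0, 0, 2.5, 3.5]
[-2.93, -1.08, 0.07, 0, 0, 2.6, 3.5]
per-row mm 31.74974179545314
j [-0.14  0.4  -0.11  1.05 -0.    1.46] F [ 0.8 -0.1 -1.1] gap 0.0422 t 9.75
```

```bash
python3 -m inch '[[-2.3,-2.2,0,0,0,2.5,3.5],[-2.4,-2.1,0,0,0,2.6,3.5],[-2.5,-2,0,0,0,2.5,3.5],[-2.6,-1.8,0,0,0,2.5,3.5],[-2.7,-1.7,0,0,0,2.5,3.5]]'
python3 -m inch '[[-2.8,-1.6,0,0,0,2.6,3.5],[-2.9,-1.5,0,0,0,2.5,3.5],[-2.9,-1.4,0,0,0,2.5,3.5],[-3,-1.2,0,0,0,2.5,3.5],[-3,-1.1,0,0,0,2.6,3.5]]'
python3 -m inch '[[0,0,0,0,0,0,3.5]]'
python3 go.py 368.5 -234 35 62.9 4 3.5
python3 - <<'E'
from h import *
q=shot("wrist"); save(q,"h_w.png"); p=shot("top"); save(p,"h_t.png"); P,_=cloud(p)
for nm,c,r,a,b in [("sp1",(.628,.085),.045,.036,.044),("sp2",(.63,-.005),.045,.036,.044),("bar",(.391,.217),.09,.044,.055)]: print(nm,rect(P,c,r,a,b))
E
```

```text
clock: 10.25
tcp_pos: [0.4788, -0.1185, 0.1146]
orientation: [0.001, 0.791, 0.612, 0.0]
wrist_force: [0.9, -0.7, -1.0]
finger_gap: 0.0423
clock: 10.75
tcp_pos: [0.3657, -0.2338, 0.1147]
orientation: [0.001, 0.854, 0.521, 0.0]
wrist_force: [0.8, -0.8, -1.0]
finger_gap: 0.0423
clock: 10.85
tcp_pos: [0.3647, -0.235, 0.1146]
orientation: [0.001, 0.855, 0.519, -0.0]
wrist_force: [0.8, 0.7, -0.9]
finger_gap: 0.042
now [ 364.7 -235.   114.6] yaw 62.6 tilt z [-0.    -0.002 -1.   ]
[0.1, 0.1, 2.0, 0, 0, -0.1, 3.5]
[0.0, 0.0, 2.0, 0, 0, -0.1, 3.5]
[0.1, 0.1, 2.0, 0, 0, -0.1, 3.5]
[0.06, 0.09, 1.96, 0, 0, -0.0, 3.5]
per-row mm 19.93378110288074
j [-0.76  0.12 -0.5   0.95 -0.    1.29] F [ 0.8  0.7 -0.9] gap 0.042 t 10.85
sp1 {'n': 282, 'c': (619.8, 81.4), 'med': array([628.9,  82.7]), 'size': (58.1, 55.4), 'long_yaw': 84.0, 'z': 40.0}
sp2 {'n': 269, 'c': (620.9, -6.7), 'med': array([632.9,  -5.4]), 'size': (57.7, 51.0), 'long_yaw': 1.8, 'z': 39.8}
bar {'n': 329, 'c': (391.7, 216.9), 'med': array([391.4, 216.3]), 'size': (97.7, 18.5), 'long_yaw': -25.4, 'z': 49.8}
```

View pics/h_t.png

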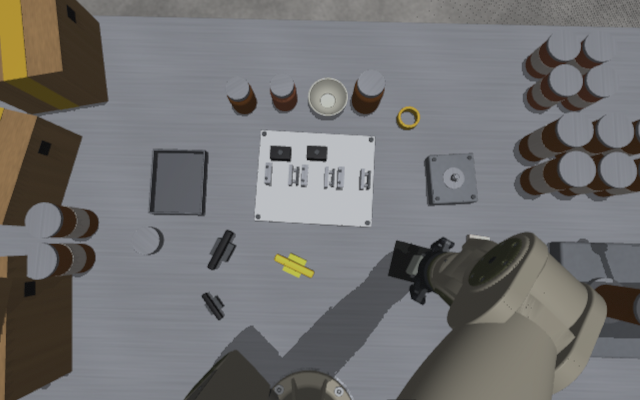

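View pics/h_w.png

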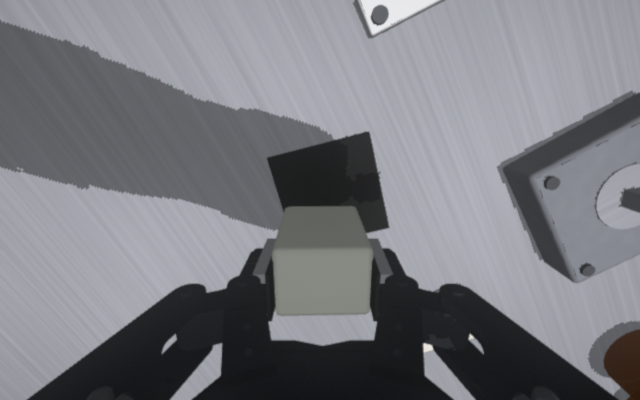

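Both spacers, at (280,153) and (317,153), are free on the far side of the bed. The block is over its pad.

```bash
python3 - <<'E'
from h import *
p=shot("top")
c=np.array([[65,443],[205,477],[175,620],[33,583]])/4+[380,130]
X=atz(p,c-.5+.0,.003)[:,:2]; print(X.mean(0),X)
q=shot("wrist"); print(np.round(tool()[:3,3],4))
print(atz(q,[[268,157],[369,133],[387,228]],.003))
E
```

```text
[ 0.37063856 -0.23825209] [[ 0.42293953 -0.20480609]
 [ 0.40438737 -0.29082284]
 [ 0.31767631 -0.27188298]
 [ 0.33755101 -0.18549645]]
[ 0.367  -0.2326  0.1145]
[[ 0.3411881  -0.18323976  0.003     ]
 [ 0.4260439  -0.20428948  0.003     ]
 [ 0.40516485 -0.28940086  0.003     ]]
```

```bash
python3 -m inch '[[0.1,0.1,2.5,0,0,0,3.5],[0,0.1,2.5,0,0,0,3.5],[0,0,2.2,0,0,0,3.5],[0,0,0.9,0,0,0,3.5],[0,0,0,0,0,0,3.5]]'
python3 go.py 368.5 -234 33 62.9 1 3.5
```

```text
clock: 11.55
tcp_pos: [0.3694, -0.232, 0.0339]
orientation: [-0.0, 0.853, 0.522, 0.0]
wrist_force: [0.7, -0.2, -2.4]
finger_gap: 0.0424
now [ 369.4 -232.    33.9] yaw 63.0 tilt z [-0.  0. -1.]
[-0.22, 0.02, 0.09, 0, 0, 0.1, 3.5]
per-row mm 2.3935906106857163
j [-0.75  0.22 -0.61  0.74  0.    1.3 ] F [ 0.7 -0.2 -2.4] gap 0.0424 t 11.55
```

```bash
python3 -m inch '[[0,0,0.1,0,0,0,3.5],[0,0,0,0,0,0,8],[0,0,0,0,0,0,8],[0,0,0,0,0,0,8],[0,0,0,0,0,0,8]]'
python3 -m inch '[[0,0,-3,0,0,0,8],[0,0,-4,0,0,0,8],[0,0,-3,0,0,0,8]]'
python3 - <<'E'
from h import *
q=shot("wrist"); save(q,"i_w.png"); P,_=cloud(q); print(rect(P,(.369,-.234),.05,.055,.07))
E
python3 go.py 630 82.5 130 178.2 12 8.3
```

```text
clock: 12.05
tcp_pos: [0.3691, -0.2328, 0.0324]
orientation: [0.0, 0.853, 0.522, 0.0]
wrist_force: [-0.4, -0.8, -1.0]
finger_gap: 0.08
clock: 12.35
tcp_pos: [0.369, -0.233, 0.134]
orientation: [0.0, 0.853, 0.522, 0.0]
wrist_force: [1.2, -1.0, -0.6]
finger_gap: 0.0802
{'n': 2474, 'c': (369.6, -231.8), 'med': array([ 370.1, -230.5]), 'size': (44.1, 33.6), 'long_yaw': -27.2, 'z': 62.0}
now [ 371.1 -234.8  138.4] yaw 62.9 tilt z [ 0.006 -0.005 -1.   ]
[3.3, 0.7, 0.1, 0, 0, -9.6, 8.3]
[3.2, 1.3, 0.0, 0, 0, -9.6, 8.3]
[2.9, 1.8, 0.1, 0, 0, -9.6, 8.3]
[2.6, 2.2, 0.1, 0, 0, -9.6, 8.3]
[2.2, 2.6, 0.0, 0, 0, -9.6, 8.3]
[1.7, 3.0, 0.1, 0, 0, -9.7, 8.3]
[1.2, 3.2, 0.1, 0, 0, -9.6, 8.3]
[0.6, 3.3, 0.1, 0, 0, -9.6, 8.3]
[0.0, 3.4, 0.0, 0, 0, -9.6, 8.3]
[-0.5, 3.4, 0.1, 0, 0, -9.6, 8.3]
[-1.0, 3.3, 0.1, 0, 0, -9.6, 8.3]
[-1.63, 2.98, 0.04, 0, 0, -9.6, 8.3]
per-row mm 34.13673194167462
j [-0.75  0.1  -0.46  1.   -0.    1.3 ] F [ 1.1 -0.3  2.6] gap 0.08 t 12.4
```

View pics/i_w.png

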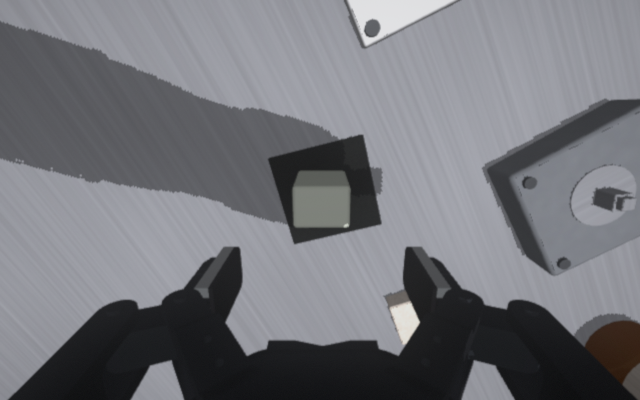

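The block stands on its pad at (322,200). Next I'll pick up spacer 1.

```bash
python3 go.py 629 83 130 178.2 14 8.3; python3 - <<'E'
from h import *
p=shot("top"); P,_=cloud(p); P=P[P[:,0]>.604]
for nm,c in [("sp1",(.63,.084)),("sp2",(.632,-.005))]: print(nm,rect(P,c,.036,.036,.044))
E
```

```text
now [ 371.1 -234.8  138.4] yaw 62.9 tilt z [ 0.006 -0.005 -1.   ]
[2.9, 0.6, 0.1, 0, 0, -8.2, 8.3]
[2.7, 1.0, 0.0, 0, 0, -8.3, 8.3]
[2.6, 1.4, 0.1, 0, 0, -8.2, 8.3]
[2.3, 1.7, 0.0, 0, 0, -8.2, 8.3]
[2.1, 2.1, 0.1, 0, 0, -8.3, 8.3]
[1.7, 2.3, 0.1, 0, 0, -8.2, 8.3]
[1.4, 2.6, 0.0, 0, 0, -8.3, 8.3]
[1.1, 2.8, 0.1, 0, 0, -8.2, 8.3]
[0.6, 2.8, 0.0, 0, 0, -8.2, 8.3]
[0.2, 2.9, 0.1, 0, 0, -8.3, 8.3]
[-0.3, 2.9, 0.1, 0, 0, -8.2, 8.3]
[-0.6, 2.9, 0.0, 0, 0, -8.2, 8.3]
[-1.0, 2.7, 0.1, 0, 0, -8.3, 8.3]
[-1.45, 2.58, 0.04, 0, 0, -8.2, 8.3]
per-row mm 29.242671620495646
j [-0.75  0.1  -0.46  1.   -0.    1.3 ] F [ 1.1 -0.3  2.6] gap 0.08 t 12.4
sp1 {'n': 262, 'c': (630.6, 84.6), 'med': array([629.4,  84.7]), 'size': (49.9, 32.3), 'long_yaw': 87.8, 'z': 39.8}
sp2 {'n': 260, 'c': (633.2, -4.8), 'med': array([633.6,  -4.9]), 'size': (49.7, 31.9), 'long_yaw': 88.3, 'z': 39.7}
```

```bash
python3 -m inch '[[2.9,0.6,0,0,0,-8.2,8.3],[2.7,1,0,0,0,-8.3,8.3],[2.6,1.4,0,0,0,-8.2,8.3],[2.3,1.7,0,0,0,-8.2,8.3],[2.1,2.1,0,0,0,-8.3,8.3]]'
python3 -m inch '[[1.7,2.3,0,0,0,-8.2,8.3],[1.4,2.6,0,0,0,-8.3,8.3],[1.1,2.8,0,0,0,-8.2,8.3],[0.6,2.8,0,0,0,-8.2,8.3],[0.2,2.9,0,0,0,-8.3,8.3]]'
python3 -m inch '[[-0.3,2.9,0,0,0,-8.2,8.3],[-0.6,2.9,0,0,0,-8.2,8.3],[-1,2.7,0,0,0,-8.3,8.3],[-1.4,2.6,0,0,0,-8.2,8.3],[0,0,0,0,0,0,8.3]]'
python3 - <<'E'
from h import *
q=shot("wrist"); save(q,"j_w.png"); P,_=cloud(q); P=P[P[:,0]>.604]; print(rect(P,(.63,.084),.036,.034,.044))
E
python3 go.py 630 84.6 24 178.2 5 8.3
```

```text
clock: 12.95
tcp_pos: [0.461, -0.1181, 0.1313]
orientation: [-0.001, 0.613, 0.79, -0.0]
wrist_force: [0.0, -0.6, 0.3]
finger_gap: 0.0831
clock: 13.45
tcp_pos: [0.5528, -0.0047, 0.1311]
orientation: [-0.001, 0.296, 0.955, -0.0]
wrist_force: [0.2, -0.5, 0.0]
finger_gap: 0.0828
clock: 13.95
tcp_pos: [0.6277, 0.0878, 0.1306]
orientation: [-0.0, 0.013, 1.0, 0.0]
wrist_force: [0.2, 0.0, -0.0]
finger_gap: 0.0826
{'n': 2286, 'c': (628.9, 85.2), 'med': array([627.9,  85.3]), 'size': (50.0, 31.5), 'long_yaw': 88.0, 'z': 39.1}
now [626.5  86.4 130.6] yaw 178.2 tilt z [-0.002 -0.    -1.   ]
[-0.1, -0.0, 2.1, 0, 0, 0.0, 8.3]
[-0.0, -0.1, 2.2, 0, 0, 0.0, 8.3]
[-0.1, -0.0, 2.1, 0, 0, 0.0, 8.3]
[-0.1, -0.0, 2.1, 0, 0, 0.0, 8.3]
[-0.06, -0.07, 2.16, 0, 0, 0.0, 8.3]
per-row mm 21.335564648508292
j [ 0.01  0.47  0.03  1.13 -0.    0.04] F [-0.6 -0.5  0.2] gap 0.0828 t 14.0
```

View pics/j_w.png

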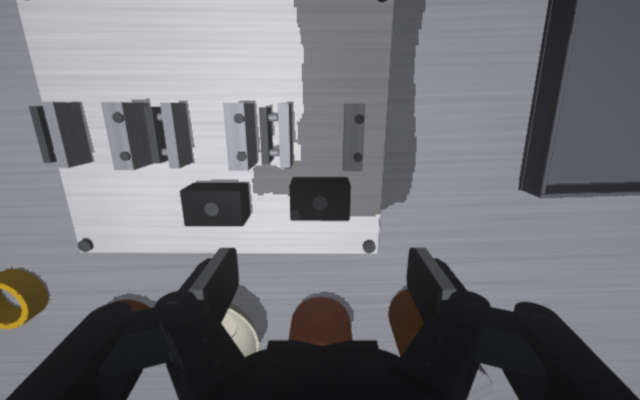

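```bash
python3 -m inch '[[-0.1,0,2.5,0,0,0,8.3],[-0.1,0,2.5,0,0,0,8.3],[0,0,2.5,0,0,0,8.3],[0,0,2.5,0,0,0,8.3],[0,0,1.5,0,0,0,8.3]]'
python3 -m inch '[[0,0,0,0,0,0,8.3]]'
python3 go.py 630 84.8 15 178.2 1 8.3
```

```text
clock: 14.5
tcp_pos: [0.6258, 0.084, 0.0144]
orientation: [-0.002, 0.017, 1.0, -0.0]
wrist_force: [-0.3, -0.4, -0.6]
finger_gap: 0.0831
clock: 14.6
tcp_pos: [0.6249, 0.0841, 0.014]
orientation: [-0.003, 0.017, 1.0, -0.0]
wrist_force: [-1.1, -0.3, 0.1]
finger_gap: 0.0831
now [624.9  84.1  14. ] yaw 178.0 tilt z [-0.007 -0.    -1.   ]
[-0.5, 0.09, -0.1, 0, 0, -0.2, 8.3]
per-row mm 5.206642135621124
j [ 0.01  0.56 -0.12  0.89 -0.    0.04] F [-1.1 -0.3  0.1] gap 0.0831 t 14.6
```

```bash
python3 -m inch '[[-0.3,0,0,0,0,0,4],[0,0,0,0,0,0,4],[0,0,0,0,0,0,4],[0,0,0,0,0,0,4],[0,0,0,0,0,0,4]]' 60
python3 -m inch '[[0,0,0,0,0,0,4],[0,0,-1,0,0,0,4],[0,0,-3,0,0,0,4],[0,0,-3,0,0,0,4],[0,0,-3,0,0,0,4]]'
python3 - <<'E'
from h import *
q=shot("wrist"); save(q,"k_w.png")
E
python3 go.py 594 337 115 178.2 6 4
```

```text
clock: 15.1
tcp_pos: [0.6327, 0.0848, 0.019]
orientation: [0.002, 0.016, 1.0, -0.0]
wrist_force: [-0.0, -1.1, 6.6]
finger_gap: 0.0488
clock: 15.6
tcp_pos: [0.6305, 0.0852, 0.1183]
orientation: [-0.001, 0.016, 1.0, -0.0]
wrist_force: [0.2, -0.3, -1.7]
finger_gap: 0.049
now [633.5  85.2 124.3] yaw 178.2 tilt z [ 0.007  0.    -1.   ]
[0.8, 4.2, 0.2, 0, 0, -0.0, 4.0]
[0.8, 4.1, 0.1, 0, 0, -0.0, 4.0]
[0.8, 4.2, 0.2, 0, 0, -0.0, 4.0]
[0.8, 4.2, 0.1, 0, 0, -0.0, 4.0]
[0.8, 4.2, 0.2, 0, 0, -0.0, 4.0]
[0.74, 4.14, 0.13, 0, 0, -0.0, 4.0]
per-row mm 42.50069117470782
j [0.01 0.48 0.03 1.11 0.   0.04] F [ 0.8 -0.2  2.1] gap 0.0488 t 15.65
```

View pics/k_w.png

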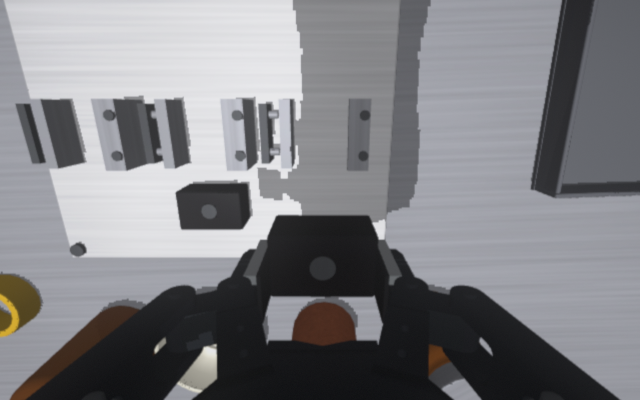

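The spacer is held. I'll carry it to the +x half of the tray.

```bash
python3 -m inch '[[0.8,4.2,0,0,0,0,4],[0.8,4.1,0,0,0,0,4],[0.8,4.2,0,0,0,0,4],[0.8,4.2,0,0,0,0,4],[0.8,4.2,0,0,0,0,4]]'
python3 -m inch '[[0.2,4.2,0,0,0,1.3,4],[0,0,0,0,0,0,4]]'
python3 - <<'E'
from h import *
q=shot("wrist"); save(q,"l_w.png"); P,_=cloud(q); print(rect(P,(.554,.337),.12,.02,.034))
E
python3 go.py 590 336.5 14 179.5 4 4
```

```text
clock: 16.15
tcp_pos: [0.5971, 0.2967, 0.1173]
orientation: [-0.0, 0.016, 1.0, -0.0]
wrist_force: [1.5, -0.3, -1.1]
finger_gap: 0.0484
clock: 16.35
tcp_pos: [0.5958, 0.3426, 0.117]
orientation: [-0.0, 0.024, 1.0, 0.001]
wrist_force: [-0.3, 0.4, -2.2]
finger_gap: 0.0487
{'n': 4929, 'c': (553.1, 337.2), 'med': array([511.5, 332.8]), 'size': (160.2, 130.5), 'long_yaw': 0.5, 'z': 28.5}
now [596.1 340.1 116.9] yaw 177.1 tilt z [-0.001 -0.    -1.   ]
[0.1, -0.1, 2.6, 0, 0, -0.6, 4.0]
[0.2, -0.1, 2.5, 0, 0, -0.6, 4.0]
[0.1, -0.1, 2.6, 0, 0, -0.6, 4.0]
[0.2, -0.08, 2.59, 0, 0, -0.6, 4.0]
per-row mm 25.77872980722302
j [0.4  0.58 0.17 1.17 0.   0.45] F [-0.4  0.  -1.8] gap 0.0485 t 16.4
```

View pics/l_w.png

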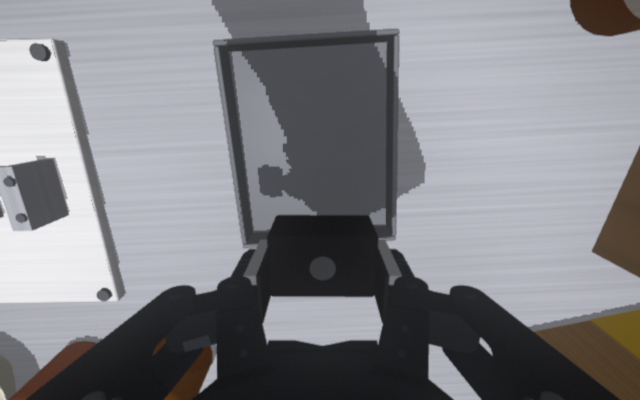

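```bash
python3 -m inch '[[0.2,-0.2,2.5,0,0,-1,4],[0.2,-0.1,2.5,0,0,-1,4],[0.1,-0.1,2.5,0,0,-1,4],[0,0,2.4,0,0,0,4],[0,0,0,0,0,0,4]]'
python3 go.py 590 336.5 12 179.5 1 4
```

```text
clock: 16.9
tcp_pos: [0.5891, 0.3307, 0.0142]
orientation: [-0.004, 0.002, 1.0, -0.002]
wrist_force: [-0.7, -1.2, -1.6]
finger_gap: 0.049
now [589.1 330.7  14.2] yaw 179.8 tilt z [-0.008 -0.004 -1.   ]
[-0.09, 0.58, 0.22, 0, 0, 0.3, 4.0]
per-row mm 6.220333534423885
j [ 0.39  0.64  0.02  0.96 -0.    0.4 ] F [-0.7 -1.2 -1.6] gap 0.049 t 16.9
```

```bash
python3 -m inch '[[0,0.3,0.1,0,0,0,4],[0,0,0.1,0,0,0,4],[0,0,0,0,0,0,4]]'
python3 go.py 590 336.5 12 179.5 1 4
```

```text
clock: 17.2
tcp_pos: [0.5934, 0.3368, 0.018]
orientation: [0.001, 0.001, 1.0, 0.0]
wrist_force: [-0.1, -0.3, -0.8]
finger_gap: 0.0485
now [593.4 336.8  18. ] yaw 179.9 tilt z [ 0.003  0.001 -1.   ]
[0.34, -0.03, 0.6, 0, 0, 0.4, 4.0]
per-row mm 6.851926092315364
j [ 0.4   0.64  0.03  0.95 -0.    0.4 ] F [-0.1 -0.3 -0.8] gap 0.0485 t 17.2
```

```bash
python3 -m inch '[[0,0,0,0,0,0,4],[0,0,0,0,0,0,4]]'; python3 -m inch '[[0,0,0.3,0,0,0,4],[0,0,0,0,0,0,4]]' ; python3 -m inch '[[0,0,0,0,0,0,4]]'
```

```text
clock: 17.4
tcp_pos: [0.5927, 0.3366, 0.0171]
orientation: [0.001, 0.001, 1.0, 0.0]
wrist_force: [-0.4, 0.0, -1.1]
finger_gap: 0.0489
clock: 17.6
tcp_pos: [0.5919, 0.3363, 0.0128]
orientation: [-0.0, 0.001, 1.0, -0.0]
wrist_force: [0.1, 0.2, -0.7]
finger_gap: 0.0489
clock: 17.7
tcp_pos: [0.592, 0.3363, 0.013]
orientation: [-0.0, 0.001, 1.0, -0.0]
wrist_force: [0.1, -0.4, -1.0]
finger_gap: 0.049
```

```bash
python3 -m inch '[[0,0,0.2,0,0,0,4],[0,0,0,0,0,0,4]]' ; python3 -m inch '[[0,0,0.2,0,0,0,4],[0,0,0,0,0,0,4]]'
```

```text
clock: 17.9
tcp_pos: [0.5922, 0.3364, 0.0111]
orientation: [0.0, 0.001, 1.0, -0.0]
wrist_force: [-0.1, 0.3, -1.3]
finger_gap: 0.0489
clock: 18.1
tcp_pos: [0.5923, 0.3365, 0.011]
orientation: [0.0, 0.001, 1.0, 0.0]
wrist_force: [-3.6, -1.2, 9.8]
finger_gap: 0.0485
```

Contact with the tray floor. I'll release, go up and fetch spacer 2.

```bash
python3 -m inch '[[0,0,0,0,0,0,7],[0,0,0,0,0,0,7],[0,0,0,0,0,0,7],[0,0,0,0,0,0,7]]' ; python3 -m inch '[[0,0,-3,0,0,0,7],[0,0,-4,0,0,0,8.3],[0,0,-4,0,0,0,8.3],[0,0,0,0,0,0,8.3]]'
python3 - <<'E'
from h import *
q=shot("wrist"); save(q,"m_w.png"); P,_=cloud(q); print(rect(P,(.592,.337),.036,.028,.04))
E
python3 go.py 632.5 -4.8 120 178.2 8 8.3
```

```text
clock: 18.5
tcp_pos: [0.5921, 0.3364, 0.009]
orientation: [-0.0, 0.001, 1.0, -0.0]
wrist_force: [0.1, 0.5, -0.5]
finger_gap: 0.0703
clock: 18.9
tcp_pos: [0.5959, 0.338, 0.1263]
orientation: [0.005, 0.001, 1.0, 0.002]
wrist_force: [0.7, 1.0, -0.0]
finger_gap: 0.0833
{'n': 2256, 'c': (588.6, 336.1), 'med': array([588.1, 336.1]), 'size': (49.8, 31.8), 'long_yaw': -89.9, 'z': 31.2}
now [594.6 337.5 123.2] yaw 179.9 tilt z [ 0.007  0.003 -1.   ]
[-0.5, -4.3, 0.0, 0, 0, 0.2, 8.3]
[-0.5, -4.3, 0.1, 0, 0, 0.2, 8.3]
[-0.5, -4.2, 0.0, 0, 0, 0.2, 8.3]
[-0.5, -4.3, 0.1, 0, 0, 0.2, 8.3]
[-0.6, -4.3, -0.0, 0, 0, 0.2, 8.3]
[-0.5, -4.2, 0.0, 0, 0, 0.3, 8.3]
[-0.6, -4.3, 0.1, 0, 0, 0.2, 8.3]
[-0.59, -4.27, 0.02, 0, 0, 0.2, 8.3]
per-row mm 43.04738932257134
j [ 0.4   0.56  0.16  1.16 -0.    0.4 ] F [-0.   0.  -0.4] gap 0.0829 t 18.95
```

View pics/m_w.png

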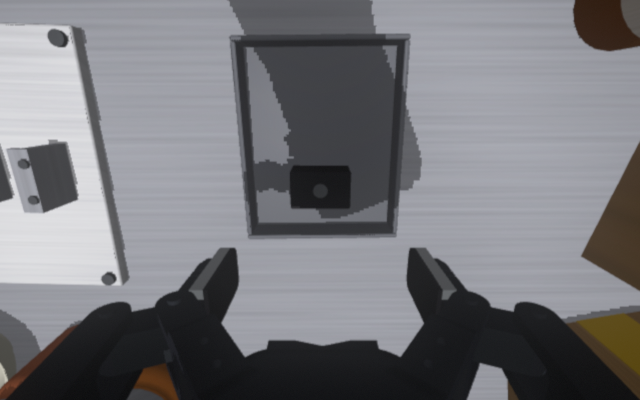

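Spacer 1 lies flat in the tray at (320,187).

```bash
python3 -m inch '[[-0.5,-4.3,0,0,0,0.2,8.3],[-0.5,-4.3,0,0,0,0.2,8.3],[-0.5,-4.3,0,0,0,0.2,8.3],[-0.5,-4.3,0,0,0,0.2,8.3],[-0.5,-4.3,0,0,0,0.2,8.3]]'
python3 -m inch '[[-0.5,-4.2,0,0,0,0.2,8.3],[-0.5,-4.2,0,0,0,0.2,8.3],[-0.6,-4.2,0,0,0,0.3,8.3],[0,0,0,0,0,0,8.3],[0,0,0,0,0,0,8.3]]'
python3 - <<'E'
from h import *
q=shot("wrist"); save(q,"n_w.png"); P,_=cloud(q); P=P[P[:,0]>.604]; print(rect(P,(.632,-.005),.036,.034,.044))
E
python3 go.py 632.5 -4.8 15 178.2 5 8.3
```

```text
clock: 19.45
tcp_pos: [0.6142, 0.1196, 0.1175]
orientation: [-0.001, 0.01, 1.0, -0.0]
wrist_force: [1.0, -0.9, -0.2]
finger_gap: 0.0831
clock: 19.95
tcp_pos: [0.6275, -0.0061, 0.1177]
orientation: [-0.001, 0.017, 1.0, 0.0]
wrist_force: [-0.2, 0.6, 0.1]
finger_gap: 0.0827
{'n': 2526, 'c': (631.9, -4.2), 'med': array([630.8,  -4.2]), 'size': (50.0, 32.1), 'long_yaw': 88.4, 'z': 39.2}
now [627.4  -5.  117.9] yaw 178.1 tilt z [-0.002  0.001 -1.   ]
[-0.1, 0.0, 2.1, 0, 0, -0.0, 8.3]
[-0.1, 0.0, 2.0, 0, 0, -0.0, 8.3]
[-0.1, 0.0, 2.1, 0, 0, -0.0, 8.3]
[-0.1, 0.0, 2.0, 0, 0, -0.1, 8.3]
[-0.11, 0.03, 2.09, 0, 0, 0.0, 8.3]
per-row mm 20.611042539885723
j [-0.14  0.47 -0.01  1.1   0.   -0.1 ] F [-0.4  0.1 -0.1] gap 0.0829 t 20.0
```

View pics/n_w.png

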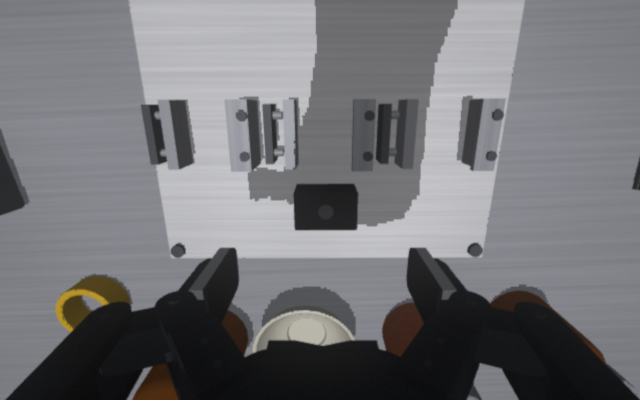

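The wrist view shows spacer 2 at (325,207) between the fingers. I'll descend and grip it.

```bash
python3 -m inch '[[-0.2,0,2.5,0,0,0,8.3],[-0.2,0,2.5,0,0,0,8.3],[-0.1,0,2.5,0,0,0,8.3],[0,0,2.2,0,0,0,8.3],[0,0,0.5,0,0,0,8.3]]'
python3 -m inch '[[0,0,0,0,0,0,4],[0,0,0,0,0,0,4],[0,0,0,0,0,0,4],[0,0,0,0,0,0,4],[0,0,0,0,0,0,4]]' 60
python3 -m inch '[[0,0,0,0,0,0,4],[0,0,-1,0,0,0,4],[0,0,-3,0,0,0,4],[0,0,-3,0,0,0,4],[0,0,-3,0,0,0,4]]'
python3 go.py 518 336.5 115 179.7 8 4
```

```text
clock: 20.5
tcp_pos: [0.6304, -0.003, 0.0139]
orientation: [-0.003, 0.015, 1.0, 0.0]
wrist_force: [-0.7, -0.0, 0.1]
finger_gap: 0.0826
clock: 21.0
tcp_pos: [0.6346, -0.0052, 0.019]
orientation: [0.002, 0.016, 1.0, 0.0]
wrist_force: [0.3, 1.2, 5.5]
finger_gap: 0.049
clock: 21.5
tcp_pos: [0.6327, -0.0054, 0.1184]
orientation: [-0.001, 0.016, 1.0, -0.0]
wrist_force: [1.3, -0.2, -0.6]
finger_gap: 0.0491
now [632.7  -5.4 118.4] yaw 178.2 tilt z [-0.001 -0.    -1.   ]
[1.6, 4.2, 0.0, 0, 0, -0.2, 4.0]
[1.5, 4.3, 0.1, 0, 0, -0.2, 4.0]
[1.6, 4.2, 0.0, 0, 0, -0.2, 4.0]
[1.5, 4.2, 0.1, 0, 0, -0.2, 4.0]
[1.5, 4.3, 0.0, 0, 0, -0.2, 4.0]
[1.5, 4.2, 0.1, 0, 0, -0.2, 4.0]
[1.5, 4.3, 0.0, 0, 0, -0.2, 4.0]
[1.45, 4.25, 0.04, 0, 0, -0.1, 4.0]
per-row mm 45.0789545517419
j [-0.14  0.48  0.01  1.1  -0.   -0.1 ] F [ 1.3 -0.2 -0.6] gap 0.0491 t 21.5
```

```bash
python3 -m inch '[[1.6,4.2,0,0,0,-0.2,4],[1.5,4.3,0,0,0,-0.2,4],[1.5,4.2,0,0,0,-0.2,4],[1.5,4.3,0,0,0,-0.2,4],[1.5,4.2,0,0,0,-0.2,4]]'
python3 -m inch '[[1.5,4.2,0,0,0,-0.2,4],[1.5,4.3,0,0,0,-0.2,4],[1.5,4.2,0,0,0,-0.2,4],[0,0,0,0,0,0,4],[0,0,0,0,0,0,4]]'
python3 - <<'E'
from h import *
q=shot("wrist"); save(q,"o_w.png")
E
python3 go.py 518 336.5 14 179.5 4 4
```

```text
clock: 22.0
tcp_pos: [0.5617, 0.2099, 0.1177]
orientation: [-0.0, 0.007, 1.0, -0.0]
wrist_force: [0.1, 0.2, -0.5]
finger_gap: 0.0487
clock: 22.5
tcp_pos: [0.5182, 0.3369, 0.1174]
orientation: [-0.0, 0.001, 1.0, -0.0]
wrist_force: [-0.2, -0.4, -0.8]
finger_gap: 0.049
now [518.7 335.9 117.3] yaw 179.8 tilt z [-0.    -0.001 -1.   ]
[0.0, 0.0, 2.6, 0, 0, 0.1, 4.0]
[0.0, 0.0, 2.6, 0, 0, 0.1, 4.0]
[0.1, 0.0, 2.5, 0, 0, 0.0, 4.0]
[-0.03, 0.06, 2.63, 0, 0, 0.1, 4.0]
per-row mm 25.82587954490868
j [ 0.45  0.45 -0.04  1.08 -0.    0.45] F [ 0.  -0.7 -0.5] gap 0.0486 t 22.55
```

View pics/o_w.png

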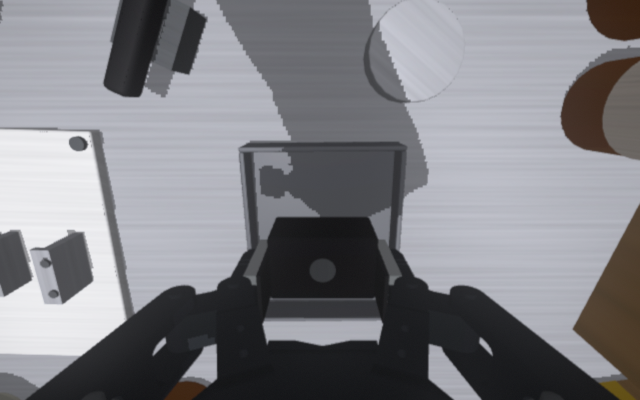

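```bash
python3 -m inch '[[0,0,2.6,0,0,0,4],[0,0,2.6,0,0,0,4],[0,0,2.6,0,0,0,4],[0,0,2.5,0,0,0,4],[0,0,0,0,0,0,4]]'
python3 -m inch '[[0,0,0.2,0,0,0,4],[0,0,0,0,0,0,4],[0,0,0,0,0,0,4]]';python3 -m inch '[[0,0,0.2,0,0,0,4],[0,0,0,0,0,0,4]]'
```

```text
clock: 23.05
tcp_pos: [0.5186, 0.3335, 0.012]
orientation: [-0.002, 0.003, 1.0, -0.001]
wrist_force: [-1.3, -1.6, -0.6]
finger_gap: 0.0489
clock: 23.35
tcp_pos: [0.5197, 0.3358, 0.0132]
orientation: [0.001, 0.002, 1.0, 0.0]
wrist_force: [-0.0, -0.3, -1.0]
finger_gap: 0.049
clock: 23.55
tcp_pos: [0.5191, 0.3361, 0.0105]
orientation: [0.0, 0.002, 1.0, 0.0]
wrist_force: [-0.8, 0.0, -1.5]
finger_gap: 0.0489
```

```bash
python3 -m inch '[[0,0,0.2,0,0,0,4],[0,0,0,0,0,0,4]]'
python3 -m inch '[[0,0,0,0,0,0,7],[0,0,0,0,0,0,7],[0,0,0,0,0,0,7],[0,0,0,0,0,0,7]]' ; python3 -m inch '[[0,0,-3,0,0,0,7],[0,0,-4,0,0,0,7],[0,0,-4,0,0,0,7],[0,0,0,0,0,0,7]]'
python3 - <<'E'
from h import *
q=shot("wrist"); save(q,"p_w.png"); P,_=cloud(q); print(rect(P,(.519,.337),.036,.028,.04),rect(P,(.59,.337),.036,.028,.04))
p=shot("top"); save(p,"p_t.png"); P,_=cloud(p); print("bar",rect(P,(.391,.217),.09,.044,.055))
E
```

```text
clock: 23.75
tcp_pos: [0.5192, 0.3361, 0.0102]
orientation: [0.001, 0.002, 1.0, -0.0]
wrist_force: [-4.1, -2.4, 10.7]
finger_gap: 0.0486
clock: 24.15
tcp_pos: [0.5189, 0.336, 0.008]
orientation: [-0.0, 0.002, 1.0, -0.0]
wrist_force: [0.6, -0.3, -0.0]
finger_gap: 0.0697
clock: 24.55
tcp_pos: [0.5226, 0.3378, 0.1246]
orientation: [0.005, 0.002, 1.0, 0.002]
wrist_force: [1.1, 0.1, 1.3]
finger_gap: 0.0699
{'n': 2290, 'c': (517.2, 335.9), 'med': array([516.4, 335.9]), 'size': (49.9, 32.1), 'long_yaw': 89.8, 'z': 31.2} {'n': 1818, 'c': (588.6, 336.1), 'med': array([587.4, 336.2]), 'size': (49.9, 32.3), 'long_yaw': 89.0, 'z': 31.1}
bar {'n': 327, 'c': (391.8, 217.1), 'med': array([391.6, 216.3]), 'size': (99.0, 18.7), 'long_yaw': -25.8, 'z': 49.4}
```

View pics/p_w.png

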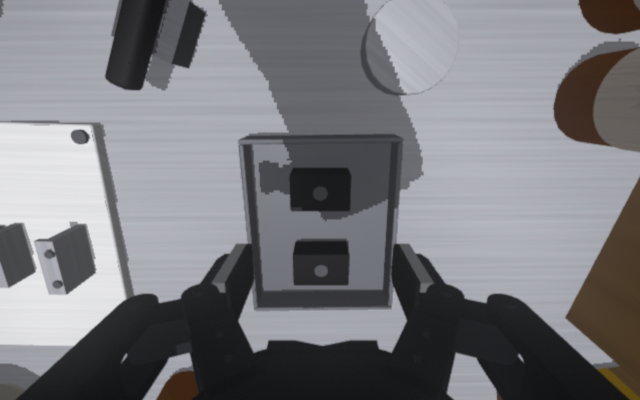

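View pics/p_t.png

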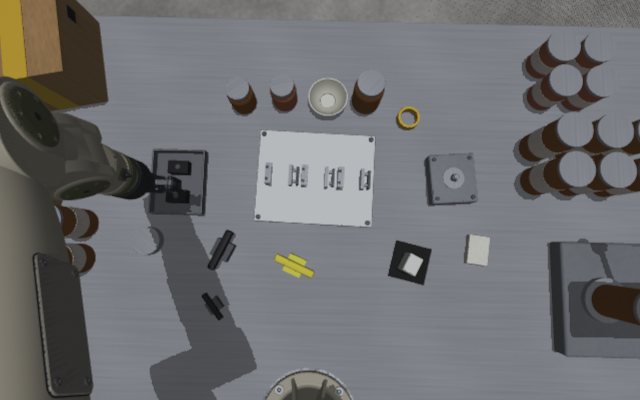

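Both spacers lie flat in the tray, at (320,187) and (320,265), and the bed is empty. Next I'll view the spindle with the wrist camera to get its angle.

```bash
python3 -m inch '[[-0.4,-4.5,0,0,0,0,5],[-0.6,-4.5,0,0,0,0,5],[-0.6,-4.5,0,0,0,0,5],[-0.6,-4.5,0,0,0,0,5],[-0.6,-4.5,0,0,0,0,5]]'
python3 -m inch '[[-0.6,-4.5,0,0,0,0,5],[-0.6,-4.5,0,0,0,0,5],[-0.6,-4.5,0,0,0,0,5],[-0.6,-4.5,0,0,0,0,5],[-0.6,-4.5,0,0,0,0,5]]'
python3 -m inch '[[-0.6,-4.5,0,0,0,0,5],[-0.6,-4.5,0,0,0,0,5],[-0.6,-4.5,0,0,0,0,5],[-0.6,-4.5,0.2,0,0,0,5],[-0.6,-4.2,0.3,0,0,0,5]]'
python3 -m inch '[[0,0,0,0,0,0,5],[0,0,0,0,0,0,5],[0,0,0,0,0,0,5]]'
python3 - <<'E'
from h import *
q=shot("wrist"); save(q,"q_w.png"); print(tool()[:3,3],yawxy(tool()),proj(q,[[.577,-.335,.058]]))
E
```

```text
clock: 25.15
tcp_pos: [0.5447, 0.1092, 0.1162]
orientation: [-0.002, 0.002, 1.0, -0.0]
wrist_force: [1.7, 0.6, -0.1]
finger_gap: 0.05
clock: 25.65
tcp_pos: [0.5739, -0.1157, 0.1162]
orientation: [-0.002, 0.002, 1.0, 0.001]
wrist_force: [0.3, -0.5, 0.5]
finger_gap: 0.0504
clock: 26.15
tcp_pos: [0.6033, -0.3379, 0.1109]
orientation: [-0.001, 0.002, 1.0, 0.001]
wrist_force: [-0.1, 0.6, 0.5]
finger_gap: 0.05
clock: 26.45
tcp_pos: [0.6034, -0.3349, 0.1117]
orientation: [-0.001, 0.002, 1.0, 0.001]
wrist_force: [0.1, 0.6, 1.1]
finger_gap: 0.0502
[ 0.60378052 -0.33466375  0.11232479] 179.84020445373918 [[322.76926669 179.70169802]]
```

View pics/q_w.png

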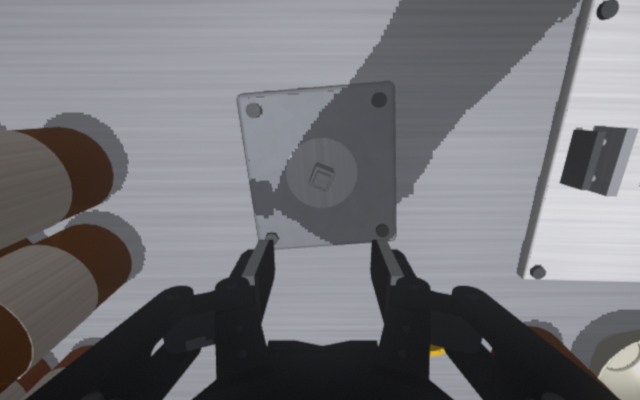

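The spindle shows at (321,177) on the drive box, slightly rotated.

```bash
python3 - <<'E'
from h import *
for k in range(2):
    q=shot("wrist"); P,_=cloud(q)
    print("all",rect(P,(.577,-.335),.02,.053,.07)); print("sh",rect(P,(.577,-.335),.02,.0545,.0595)); print("nose",rect(P,(.577,-.335),.02,.0605,.07))
    print("box",rect(P,(.577,-.335),.1,.036,.043), [ (np.round(r["location"],1),atz(q,r["location"],.04)[0][:2].round(4)) for r in tip_of(q,"spindle_foot")[:1]])
save(q,"r_w.png",(280,130,370,220),7)
p=shot("top"); P,_=cloud(p); print("topbox",rect(P,(.577,-.335),.1,.036,.043))
E
```

```text
all {'n': 435, 'c': (576.2, -335.9), 'med': array([ 574.8, -335.9]), 'size': (14.1, 14.0), 'long_yaw': -22.7, 'z': 60.9}
sh {'n': 194, 'c': (576.2, -335.9), 'med': array([ 573.1, -335.9]), 'size': (14.1, 14.0), 'long_yaw': -22.7, 'z': 57.0}
nose {'n': 222, 'c': (576.1, -335.9), 'med': array([ 576., -336.]), 'size': (10.3, 9.9), 'long_yaw': -22.6, 'z': 62.1}
box {'n': 22612, 'c': (575.9, -335.9), 'med': array([ 567.3, -335.4]), 'size': (119.1, 109.4), 'long_yaw': 4.4, 'z': 39.3} [(array([322.3, 172.2]), array([ 0.5762, -0.335 ]))]
all {'n': 433, 'c': (576.3, -335.9), 'med': array([ 574.9, -336.1]), 'size': (14.2, 14.0), 'long_yaw': -21.5, 'z': 60.7}
sh {'n': 195, 'c': (576.3, -335.9), 'med': array([ 573.4, -335.5]), 'size': (14.1, 14.0), 'long_yaw': -22.1, 'z': 57.0}
nose {'n': 221, 'c': (576.3, -335.9), 'med': array([ 575.9, -336.1]), 'size': (10.3, 9.9), 'long_yaw': -22.2, 'z': 62.1}
box {'n': 22535, 'c': (576.1, -335.8), 'med': array([ 567.4, -335.4]), 'size': (119.3, 109.5), 'long_yaw': 4.3, 'z': 39.3} [(array([322.4, 170.2]), array([ 0.5756, -0.3351]))]
topbox {'n': 1732, 'c': (577.4, -335.6), 'med': array([ 572.6, -326.7]), 'size': (120.0, 110.0), 'long_yaw': 4.4, 'z': 39.8}
```

View pics/r_w.png

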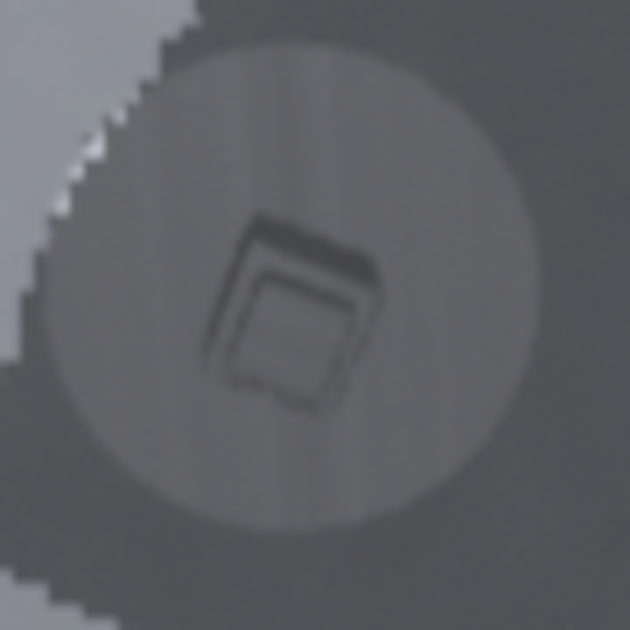

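Wrist frame: the spindle centre is at (576.2, -335.9) and its yaw is -22.3° mod 90. The box yaw is 4.4°, so the joint is at about 0.466 rad and needs about 53.5° clockwise. Next I'll fetch the handle.

```bash
python3 go.py 393 216 130 154.4 13 8.3
```

```text
now [ 604.6 -335.3  113.7] yaw 179.8 tilt z [ 0. -0. -1.]
[1.6, 4.2, -0.1, 0, 0, 2.0, 8.3]
[1.8, 4.2, -0.2, 0, 0, 1.9, 8.3]
[1.9, 4.1, -0.1, 0, 0, 2.0, 8.3]
[2.1, 4.1, -0.1, 0, 0, 1.9, 8.3]
[2.2, 3.9, -0.1, 0, 0, 2.0, 8.3]
[2.4, 3.9, -0.2, 0, 0, 1.9, 8.3]
[2.4, 3.9, -0.1, 0, 0, 2.0, 8.3]
[2.6, 3.7, -0.1, 0, 0, 2.0, 8.3]
[2.7, 3.6, -0.1, 0, 0, 1.9, 8.3]
[2.9, 3.6, -0.2, 0, 0, 2.0, 8.3]
[2.9, 3.4, -0.1, 0, 0, 1.9, 8.3]
[3.1, 3.3, -0.1, 0, 0, 2.0, 8.3]
[3.21, 3.27, -0.13, 0, 0, 1.9, 8.3]
per-row mm 45.44122732197887
j [-0.62  0.59  0.19  1.17 -0.   -0.62] F [-0.6  0.   0.2] gap 0.0499 t 26.75
```

```bash
python3 -m inch '[[1.6,4.2,-0.1,0,0,2,8],[1.8,4.2,-0.2,0,0,2,8],[1.9,4.1,-0.1,0,0,2,8],[2.1,4.1,-0.1,0,0,2,8],[2.2,3.9,-0.1,0,0,2,8]]'
python3 -m inch '[[2.4,3.9,-0.2,0,0,2,7],[2.4,3.9,-0.1,0,0,2,7],[2.6,3.7,-0.1,0,0,2,7],[2.7,3.6,-0.1,0,0,2,7],[2.9,3.6,-0.2,0,0,2,7]]'
python3 -m inch '[[2.9,3.4,-0.1,0,0,2,7],[3.1,3.3,-0.1,0,0,2,7],[3.2,3.3,-0.1,0,0,1.5,7],[0,0,0,0,0,0,7],[0,0,0,0,0,0,7]]'
python3 -m inch '[[0,0,0,0,0,0,7],[0,0,0,0,0,0,7]]'
python3 - <<'E'
from h import *
for k in range(2):
    T=tool(); q=shot("wrist"); P,_=cloud(q); print(T[:3,3].round(4),yawxy(T),"bar",rect(P,(.391,.217),.09,.044,.055),"hub",rect(P,(.391,.217),.09,.02,.034))
save(q,"s_w.png")
E
```

```text
clock: 27.25
tcp_pos: [0.5227, -0.1225, 0.1197]
orientation: [0.0, 0.09, 0.996, -0.0]
wrist_force: [0.7, -0.1, 0.3]
finger_gap: 0.0801
clock: 27.75
tcp_pos: [0.4425, 0.0907, 0.1268]
orientation: [0.001, 0.176, 0.984, 0.0]
wrist_force: [0.5, 1.0, -0.7]
finger_gap: 0.0698
clock: 28.25
tcp_pos: [0.3955, 0.2176, 0.1296]
orientation: [0.001, 0.221, 0.975, 0.0]
wrist_force: [-0.2, 0.0, -0.5]
finger_gap: 0.0702
clock: 28.45
tcp_pos: [0.3967, 0.2154, 0.1293]
orientation: [0.0, 0.224, 0.975, -0.0]
wrist_force: [-1.0, -0.6, 0.2]
finger_gap: 0.0701
[0.3967 0.2154 0.1293] 154.15696949419845 bar {'n': 2730, 'c': (389.6, 218.1), 'med': array([385.2, 220.3]), 'size': (98.2, 17.5), 'long_yaw': -25.3, 'z': 48.9} hub {'n': 1556, 'c': (390.1, 218.1), 'med': array([389.1, 220.4]), 'size': (44.2, 44.0), 'long_yaw': -25.3, 'z': 29.1}
[0.3967 0.2153 0.1293] 154.13742258998803 bar {'n': 2732, 'c': (389.6, 218.1), 'med': array([385. , 220.3]), 'size': (97.9, 17.5), 'long_yaw': -25.2, 'z': 48.8} hub {'n': 1557, 'c': (377.9, 223.9), 'med': array([389. , 220.1]), 'size': (71.2, 43.9), 'long_yaw': -25.2, 'z': 29.1}
```

View pics/s_w.png

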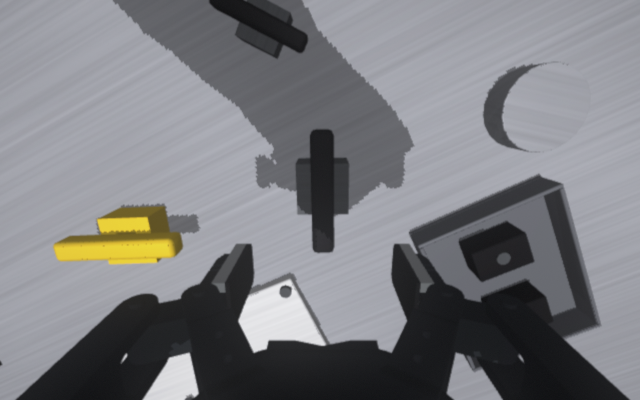

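The handle is at (322,190) in the wrist view. I'll align, descend and grip its bar.

```bash
python3 -m inch '[[0.7,0,2.4,0,0,-0.6,7],[0,0,2.4,0,0,0,7],[0,0,2.4,0,0,0,6],[0,0,2.4,0,0,0,5],[0,0,0,0,0,0,5]]'
python3 -m inch '[[0,0,0,0,0,0,5],[0,0,0,0,0,0,5],[0,0,0,0,0,0,5]]'
python3 -m inch '[[0,0,0,0,0,0,5]]'
```

```text
clock: 29.05
tcp_pos: [0.3877, 0.2177, 0.0307]
orientation: [-0.002, 0.219, 0.976, -0.002]
wrist_force: [0.2, -0.2, -0.4]
finger_gap: 0.0499
clock: 29.35
tcp_pos: [0.3911, 0.2196, 0.0345]
orientation: [0.001, 0.218, 0.976, 0.001]
wrist_force: [0.2, 0.2, -0.2]
finger_gap: 0.0497
clock: 29.45
tcp_pos: [0.3907, 0.2197, 0.0342]
orientation: [0.001, 0.218, 0.976, 0.0]
wrist_force: [-0.3, -0.3, 0.4]
finger_gap: 0.0499
```

```bash
python3 -m inch '[[0,-0.1,0.1,0,0,0,1],[0,0,0,0,0,0,1],[0,0,0,0,0,0,1],[0,0,0,0,0,0,1],[0,0,0,0,0,0,1]]' 100
python3 -m inch '[[0,0,0,0,0,0,1],[0,0,0,0,0,0,1],[0,0,0,0,0,0,1]]'
python3 - <<'E'
from h import *
T=tool(); q=shot("wrist"); P,_=cloud(q); save(q,"t_w.png")
I=np.linalg.inv(T); B=(P-T[:3,3])@T[:3,:3]*1000
m=(np.abs(B[:,0])<60)&(np.abs(B[:,1])<30)&(B[:,2]>-1)&(B[:,2]<8); print(T[:3,3],yawxy(T),rect(P,T[:3,3],.09,.02,.034),rect(P,T[:3,3],.09,.044,.053))
E
```

```text
clock: 29.95
tcp_pos: [0.3895, 0.2186, 0.0327]
orientation: [0.0, 0.217, 0.976, 0.0]
wrist_force: [-1.3, -0.5, 6.5]
finger_gap: 0.0159
clock: 30.25
tcp_pos: [0.3895, 0.2186, 0.0327]
orientation: [0.0, 0.217, 0.976, 0.0]
wrist_force: [-1.7, 0.2, 4.8]
finger_gap: 0.0156
[0.38950097 0.21863495 0.03273045] 154.8791199967377 {'n': 1556, 'c': (366.7, 229.0), 'med': array([376.8, 232.4]), 'size': (47.5, 44.2), 'long_yaw': -25.0, 'z': 29.1} {'n': 6939, 'c': (388.0, 220.1), 'med': array([380.2, 222.3]), 'size': (93.8, 41.7), 'long_yaw': -11.1, 'z': 48.9}
```

View pics/t_w.png

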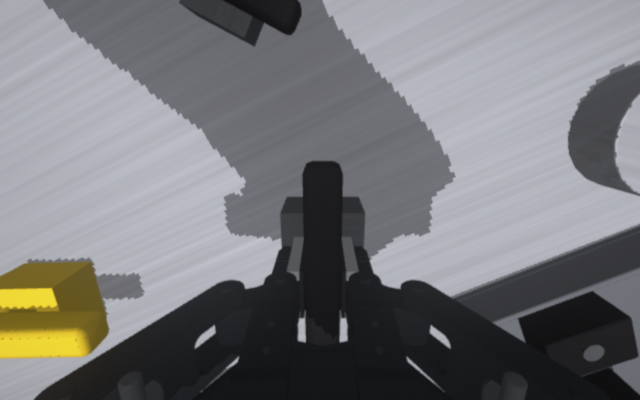

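```bash
python3 -m inch '[[0,0,-1,0,0,0,1],[0,0,-3,0,0,0,1],[0,0,-3,0,0,0,1],[0,0,-2,0,0,0,1],[0,0,0,0,0,0,1]]' 120
python3 -m inch '[[0,0,0,0,0,0,1],[0,0,0,0,0,0,1],[0,0,0,0,0,0,1]]'
cat >> h.py <<'E'
def hcheck():
    T=tool(); q=shot("wrist"); P,_=cloud(q); B=(P-T[:3,3])@T[:3,:3]*1000
    m=(np.abs(B[:,1])<6)&(B[:,2]>-20)&(B[:,2]<-12)&(B[:,0]>15)&(B[:,0]<70); A=B[m]
    print("tcp",(T[:3,3]*1000).round(1),"yaw",yawxy(T).round(1),"gap",round(get_state()["finger_gap"],4),"F",np.round(get_state()["wrist_force"],1))
    if len(A): print("bar top z",np.median(A[:,2]).round(1),"end x",np.percentile(A[:,0],99).round(1),"n",len(A), "slope deg",np.degrees(np.polyfit(A[:,0],A[:,2],1)[0]).round(1))
    m=(np.abs(B[:,1])<26)&(np.abs(B[:,1])>11)&(B[:,2]>-3)&(B[:,2]<12)&(B[:,0]>10)&(B[:,0]<40); A=B[m]
    if len(A): print("hub z",np.percentile(A[:,2],[5,50,95]).round(1),"x",np.percentile(A[:,0],[50,98]).round(1),"y",np.percentile(A[:,1],[1,99]).round(1))
    return q
E
python3 - <<'E'
from h import *
q=hcheck(); save(q,"u_w.png")
E
```

```text
clock: 30.8
tcp_pos: [0.3913, 0.2192, 0.1252]
orientation: [0.002, 0.217, 0.976, 0.001]
wrist_force: [0.0, 0.7, -1.5]
finger_gap: 0.0152
clock: 31.1
tcp_pos: [0.3883, 0.2182, 0.1209]
orientation: [-0.001, 0.218, 0.976, -0.001]
wrist_force: [-0.3, -0.4, -2.0]
finger_gap: 0.0154
tcp [388.3 218.2 120.9] yaw 154.9 gap 0.0152 F [ 0.2 -0.6 -1.4]
bar top z -16.3 end x 48.5 n 2005 slope deg 1.7
hub z [2.7 3.8 9.9] x [16.8 21. ] y [-22.   21.5]
```

View pics/u_w.png

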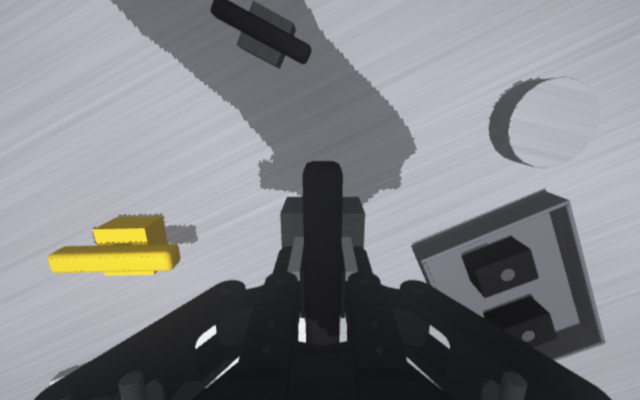

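The handle is held level, bar end at (322,165) and centred on the TCP to within about 1 mm. I'll carry it to the spindle.

```bash
python3 go.py 576 -335.5 121 157.7 13 1
```

```text
now [388.5 218.2 121.1] yaw 154.9 tilt z [-0.002 -0.001 -1.   ]
[-3.1, -3.2, 0.0, 0, 0, -0.2, 1.0]
[-3.1, -3.3, 0.0, 0, 0, -0.2, 1.0]
[-3.1, -3.3, 0.0, 0, 0, -0.3, 1.0]
[-3.1, -3.2, 0.0, 0, 0, -0.2, 1.0]
[-3.0, -3.3, 0.0, 0, 0, -0.2, 1.0]
[-3.1, -3.3, 0.0, 0, 0, -0.2, 1.0]
[-3.0, -3.4, 0.0, 0, 0, -0.2, 1.0]
[-3.1, -3.3, 0.0, 0, 0, -0.2, 1.0]
[-3.0, -3.3, 0.0, 0, 0, -0.3, 1.0]
[-3.0, -3.4, 0.0, 0, 0, -0.2, 1.0]
[-3.0, -3.3, 0.0, 0, 0, -0.2, 1.0]
[-2.9, -3.4, 0.0, 0, 0, -0.2, 1.0]
[-3.01, -3.38, 0.01, 0, 0, -0.2, 1.0]
per-row mm 44.968663842245185
j [ 0.33  0.14 -0.46  0.97 -0.    0.77] F [ 0.2 -0.6 -1.4] gap 0.0152 t 31.15
```

```bash
python3 -m inch '[[-3.1,-3.2,0,0,0,-0.2,1],[-3.1,-3.3,0,0,0,-0.2,1],[-3.1,-3.3,0,0,0,-0.3,1],[-3.1,-3.2,0,0,0,-0.2,1],[-3,-3.3,0,0,0,-0.2,1]]'
python3 -m inch '[[-3.1,-3.3,0,0,0,-0.2,1],[-3,-3.4,0,0,0,-0.2,1],[-3.1,-3.3,0,0,0,-0.2,1],[-3,-3.3,0,0,0,-0.3,1],[-3,-3.4,0,0,0,-0.2,1]]'
python3 -m inch '[[-3,-3.3,0,0,0,-0.2,1],[-2.9,-3.4,0,0,0,-0.2,1],[-3,-3.4,0,0,0,-0.2,1],[0,0,0,0,0,0,1],[0,0,0,0,0,0,1]]'
python3 -m inch '[[0,0,0,0,0,0,1],[0,0,0,0,0,0,1],[0,0,0,0,0,0,1]]'
python3 - <<'E'
from h import *
q=hcheck(); save(q,"v_w.png")
E
python3 go.py 576.2 -335.9 105 157.7 1 1
```

```text
clock: 31.65
tcp_pos: [0.4613, 0.0045, 0.1216]
orientation: [-0.0, 0.208, 0.978, 0.0]
wrist_force: [1.0, 1.2, -3.0]
finger_gap: 0.0151
clock: 32.15
tcp_pos: [0.5335, -0.2094, 0.1213]
orientation: [-0.001, 0.199, 0.98, 0.0]
wrist_force: [1.7, 0.5, -1.2]
finger_gap: 0.015
clock: 32.65
tcp_pos: [0.576, -0.3361, 0.1202]
orientation: [-0.001, 0.195, 0.981, 0.001]
wrist_force: [-0.8, 0.7, -1.8]
finger_gap: 0.0148
clock: 32.95
tcp_pos: [0.5767, -0.3341, 0.1226]
orientation: [-0.0, 0.193, 0.981, -0.0]
wrist_force: [-0.4, -0.4, -2.0]
finger_gap: 0.0151
tcp [ 576.7 -334.1  122.6] yaw 157.8 gap 0.015 F [ 0.1  0.6 -1.9]
bar top z -16.2 end x 48.5 n 2001 slope deg 1.6
hub z [ 2.7  3.8 10.1] x [16.8 21.1] y [-22.   21.5]
now [ 576.8 -334.3  122.7] yaw 157.7 tilt z [ 0. -0. -1.]
[-0.01, -0.17, 1.77, 0, 0, 0.0, 1.0]
per-row mm 17.827260664722093
j [-0.65  0.54  0.12  1.15 -0.   -0.26] F [ 0.1  0.6 -1.9] gap 0.015 t 33.0
```

View pics/v_w.png

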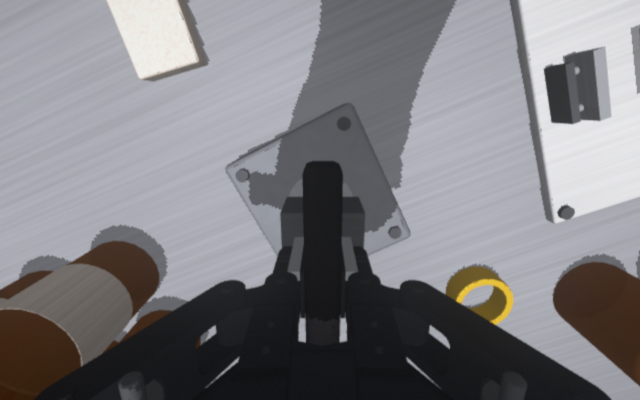

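```bash
python3 -m inch '[[0.1,-0.2,1,0,0,0,1],[0,0,1,0,0,0,1],[0,0,0.3,0,0,0,1],[0,0,0,0,0,0,1],[0,0,0,0,0,0,1]]'
python3 -m inch '[[0,0,0,0,0,0,1],[0,0,0,0,0,0,1],[0,0,0,0,0,0,1]]'
python3 go.py 575.5 -335.6 96 157.7 1 1
```

```text
clock: 33.5
tcp_pos: [0.5749, -0.3368, 0.099]
orientation: [-0.0, 0.194, 0.981, 0.0]
wrist_force: [-0.2, -0.3, -1.3]
finger_gap: 0.015
clock: 33.8
tcp_pos: [0.5752, -0.337, 0.0996]
orientation: [0.0, 0.194, 0.981, -0.0]
wrist_force: [0.1, 0.6, -2.3]
finger_gap: 0.015
now [ 575.2 -337.    99.6] yaw 157.7 tilt z [ 0. -0. -1.]
[0.03, 0.14, 0.36, 0, 0, -0.0, 1.0]
per-row mm 3.90469933820755
j [-0.65  0.55  0.08  1.1  -0.   -0.26] F [ 0.1  0.6 -2.3] gap 0.015 t 33.8
```

```bash
python3 -m inch '[[0,0.1,0.2,0,0,0,1],[0,0,0.2,0,0,0,1],[0,0,0.2,0,0,0,1],[0,0,0,0,0,0,1],[0,0,0,0,0,0,1]]'
python3 go.py 575.5 -335.6 90 157.7 1 1
```

```text
clock: 34.3
tcp_pos: [0.5753, -0.3358, 0.0931]
orientation: [-0.0, 0.194, 0.981, 0.0]
wrist_force: [0.1, -0.5, -1.4]
finger_gap: 0.015
now [ 575.3 -335.8   93.1] yaw 157.7 tilt z [-0.  0. -1.]
[-0.01, 0.03, 0.31, 0, 0, -0.0, 1.0]
per-row mm 3.153352990192998
j [-0.65  0.55  0.07  1.09 -0.   -0.26] F [ 0.1 -0.5 -1.4] gap 0.015 t 34.3
```

No contact so far, so the nose should be in the bore. I'll continue down.

```bash
python3 -m inch '[[0,0,0.2,0,0,0,1],[0,0,0.2,0,0,0,1],[0,0,0,0,0,0,1]]'; python3 -m inch '[[0,0,0.2,0,0,0,1],[0,0,0.2,0,0,0,1],[0,0,0,0,0,0,1]]'
```

```text
clock: 34.6
tcp_pos: [0.5752, -0.3358, 0.0889]
orientation: [-0.0, 0.194, 0.981, 0.0]
wrist_force: [0.1, -0.3, -1.3]
finger_gap: 0.0151
clock: 34.9
tcp_pos: [0.5752, -0.3357, 0.0849]
orientation: [-0.0, 0.194, 0.981, 0.0]
wrist_force: [-0.6, -0.3, -1.6]
finger_gap: 0.015
```

```bash
python3 -m inch '[[0,0,0.2,0,0,0,1],[0,0,0.2,0,0,0,1],[0,0,0.2,0,0,0,1],[0,0,0.2,0,0,0,1],[0,0,0,0,0,0,1]]'; python3 -m inch '[[0,0,0.2,0,0,0,1],[0,0,0,0,0,0,1]]';  python3 -m inch '[[0,0,0.2,0,0,0,1],[0,0,0,0,0,0,1]]'
```

```text
clock: 35.4
tcp_pos: [0.5752, -0.3357, 0.0769]
orientation: [-0.0, 0.194, 0.981, 0.0]
wrist_force: [-0.4, -0.4, -1.8]
finger_gap: 0.0152
clock: 35.6
tcp_pos: [0.5753, -0.3358, 0.0751]
orientation: [-0.0, 0.194, 0.981, 0.0]
wrist_force: [0.3, -0.1, -2.5]
finger_gap: 0.0152
clock: 35.8
tcp_pos: [0.5753, -0.3358, 0.073]
orientation: [-0.0, 0.194, 0.981, 0.0]
wrist_force: [0.2, 0.3, -1.8]
finger_gap: 0.0151
```

```bash
python3 -m inch '[[0,0,0.1,0,0,0,1],[0,0,0,0,0,0,1]]';  python3 -m inch '[[0,0,0.1,0,0,0,1],[0,0,0,0,0,0,1]]'; python3 - <<'E'
from h import *
q=hcheck(); save(q,"w_w.png")
E
```

```text
clock: 36.0
tcp_pos: [0.5754, -0.3359, 0.0729]
orientation: [0.0, 0.194, 0.981, -0.0]
wrist_force: [-1.4, 1.1, 1.9]
finger_gap: 0.0152
clock: 36.2
tcp_pos: [0.5754, -0.3359, 0.0728]
orientation: [0.0, 0.194, 0.981, -0.0]
wrist_force: [-3.3, 2.3, 7.9]
finger_gap: 0.0149
tcp [ 575.4 -335.9   72.8] yaw 157.7 gap 0.0152 F [-2.8  2.3  8.5]
bar top z -16.3 end x 48.6 n 2015 slope deg 1.6
hub z [ 2.7  3.8 10. ] x [16.9 21.2] y [-22.   21.4]
```

View pics/w_w.png

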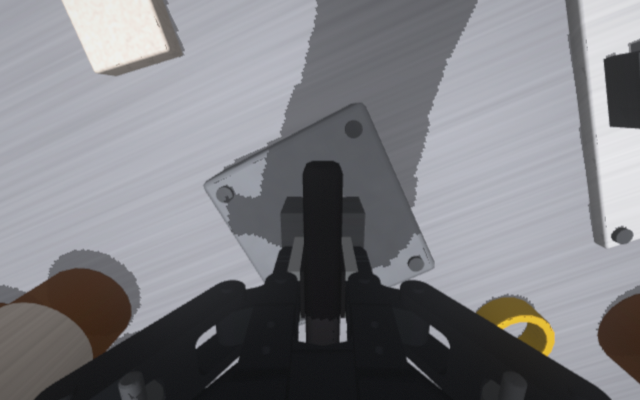

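The handle is seated: contact came with the TCP at 72.8 mm and 8 N up. Next I'll turn it clockwise, which is +z about the tool.

```bash
python3 -m inch '[[0,0,-0.1,0,0,5,1],[0,0,0,0,0,5,1],[0,0,0,0,0,5,1],[0,0,0,0,0,5,1],[0,0,0,0,0,5,1]]'; python3 -c "
from h import *
s=get_state();print(s['ft_torque'],yawxy(tool()))"
python3 -m inch '[[0,0,0,0,0,5,1],[0,0,0,0,0,5,1],[0,0,0,0,0,5,1],[0,0,0,0,0,5,1],[0,0,0,0,0,3,1]]'; python3 -c "
from h import *
s=get_state();print(s['ft_torque'],yawxy(tool()))"
```

```text
clock: 36.75
tcp_pos: [0.5757, -0.3351, 0.0729]
orientation: [0.0, 0.403, 0.915, 0.001]
wrist_force: [-0.6, 3.0, 4.0]
finger_gap: 0.0151
[0.67693598 0.20371465 0.24788814] 132.53043207015574
clock: 37.25
tcp_pos: [0.5758, -0.3349, 0.0729]
orientation: [0.0, 0.577, 0.817, 0.001]
wrist_force: [-0.5, 4.4, 2.8]
finger_gap: 0.0147
[0.76343292 0.13811748 0.23907795] 109.58091736446794
```

```bash
for i in 1; do python3 -m inch '[[0,0,0,0,0,3,1],[0,0,0,0,0,3,1],[0,0,0,0,0,0,1]]'; done; python3 -c "
from h import *
s=get_state();print(s['ft_torque'],yawxy(tool()))"
python3 -m inch '[[0,0,0,0,0,2,1],[0,0,0,0,0,2,1],[0,0,0,0,0,0,1]]'; python3 -c "
from h import *
s=get_state();print(s['ft_torque'],yawxy(tool()))"
python3 -m inch '[[0,0,0,0,0,2,1],[0,0,0,0,0,2,1],[0,0,0,0,0,0,1]]'; python3 -c "
from h import *
s=get_state();print(s['ft_torque'],yawxy(tool()))"
```

```text
clock: 37.55
tcp_pos: [0.5759, -0.3349, 0.0729]
orientation: [0.0, 0.618, 0.786, 0.001]
wrist_force: [-0.1, 5.6, 4.2]
finger_gap: 0.0153
[1.04861547 0.06692177 0.00183528] 103.71797266848984
clock: 37.85
tcp_pos: [0.5759, -0.3349, 0.0729]
orientation: [0.0, 0.644, 0.765, 0.001]
wrist_force: [0.6, 5.5, 4.0]
finger_gap: 0.015
[1.07746093 0.04984433 0.10997213] 99.76975821060766
clock: 38.15
tcp_pos: [0.576, -0.3349, 0.0729]
orientation: [0.0, 0.671, 0.742, 0.001]
wrist_force: [0.5, 4.2, 3.7]
finger_gap: 0.0149
[1.05418447 0.0139729  0.10879977] 95.77057354670863
```

```bash
python3 -m inch '[[0,0,0,0,0,2,1],[0,0,0,0,0,0,1]]'; python3 -c "
from h import *
s=get_state();print(s['ft_torque'],yawxy(tool()))"
python3 -m inch '[[0,0,0,0,0,2,1],[0,0,0,0,0,0,1]]'; python3 -c "
from h import *
s=get_state();print(s['ft_torque'],yawxy(tool()))
q=hcheck(); save(q,'x_w.png')"
```

```text
clock: 38.35
tcp_pos: [0.576, -0.3349, 0.0729]
orientation: [0.0, 0.683, 0.73, 0.001]
wrist_force: [0.3, 5.1, 3.9]
finger_gap: 0.0151
[ 1.08105747 -0.00606342  0.11462697] 93.77201529449778
clock: 38.55
tcp_pos: [0.5761, -0.3348, 0.0729]
orientation: [0.0, 0.696, 0.718, 0.001]
wrist_force: [0.2, 5.4, 4.5]
finger_gap: 0.0153
[1.10622770e+00 5.21737312e-04 1.32872521e-01] 91.78884109282306
tcp [ 576.1 -334.8   72.9] yaw 91.8 gap 0.0147 F [0.5 5.9 4.3]
bar top z -16.2 end x 48.6 n 2001 slope deg 1.6
hub z [ 2.8  3.9 10.2] x [16.9 21.2] y [-21.2  22.3]
```

View pics/x_w.png

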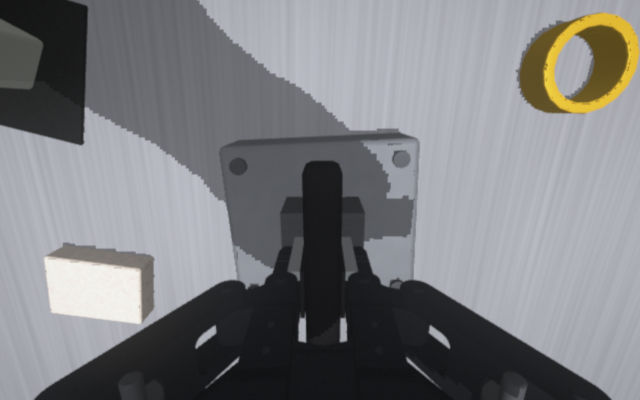

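```bash
python3 -m inch '[[0,0,0,0,0,2,1],[0,0,0,0,0,2,1],[0,0,0,0,0,0,1]]'; python3 -c "
from h import *
s=get_state();print(s['ft_torque'],yawxy(tool()))"
python3 -m inch '[[0,0,0,0,0,2,1],[0,0,0,0,0,0,1]]'; python3 -c "
from h import *
s=get_state();print(s['ft_torque'],yawxy(tool()))
q=hcheck()"
```

```text
clock: 38.9
tcp_pos: [0.5761, -0.3349, 0.0729]
orientation: [0.0, 0.72, 0.694, 0.001]
wrist_force: [0.8, 6.4, 4.6]
finger_gap: 0.0151
[ 1.19652223 -0.03591076  0.48887001] 87.83039899305471
clock: 39.1
tcp_pos: [0.5761, -0.3349, 0.0729]
orientation: [0.0, 0.732, 0.681, 0.001]
wrist_force: [0.7, 5.6, 5.0]
finger_gap: 0.0149
[ 1.12735993 -0.06000927  0.64809462] 85.8601932589842
tcp [ 576.1 -334.9   72.9] yaw 85.9 gap 0.0145 F [-0.6  5.7  5. ]
bar top z -16.3 end x 48.7 n 2001 slope deg 1.4
hub z [2.8 3.8 9.9] x [17.  21.3] y [-21.4  22.3]
```

```bash
python3 -m inch '[[0,0,0,0,0,2,1],[0,0,0,0,0,0,1],[0,0,0,0,0,0,1]]'; python3 -c "
from h import *
s=get_state();print(s['ft_torque'],yawxy(tool()))
q=hcheck()"
```

```text
clock: 39.45
tcp_pos: [0.5762, -0.3349, 0.0729]
orientation: [0.0, 0.744, 0.669, 0.001]
wrist_force: [-0.5, 4.9, 4.5]
finger_gap: 0.015
[ 1.1033071  -0.01150985  0.81710021] 83.91831321537235
tcp [ 576.2 -334.9   72.9] yaw 83.9 gap 0.0154 F [1.  4.9 4.3]
bar top z -16.3 end x 48.7 n 2014 slope deg 1.5
hub z [2.7 3.8 9.8] x [16.9 21.4] y [-21.3  22.3]
```

The stop is reached: torque climbs to 0.8 N m. I'll relax slightly, open and retreat upward.

```bash
python3 -m inch '[[0,0,0,0,0,-3,1],[0,0,0,0,0,-1,1],[0,0,0,0,0,0,5],[0,0,0,0,0,0,5],[0,0,0,0,0,0,5]]'; python3 -m inch '[[0,0,0,0,0,0,5],[0,0,-1,0,0,0,5],[0,0,-2,0,0,0,5],[0,0,-3,0,0,0,5],[0,0,-3,0,0,0,5]]'
python3 -m inch '[[-1,-2,-2,0,0,0,5],[-2,-3,0,0,0,0,5],[-2,-3,0,0,0,0,5],[0,0,0,0,0,0,5],[0,0,0,0,0,0,5]]'
python3 - <<'E'
from h import *
q=shot("wrist"); save(q,"y_w.png"); P,_=cloud(q); print("w bar",rect(P,(.576,-.336),.09,.084,.095),"hub",rect(P,(.576,-.336),.05,.06,.073))
p=shot("top"); save(p,"y_t.png"); P,_=cloud(p); print("t bar",rect(P,(.576,-.336),.09,.084,.095)); print("block",rect(P,(.369,-.233),.05,.055,.07))
print(tool()[:3,3],get_state()["wrist_force"],get_state()["clock"])
for c in [(.592,.337),(.519,.337)]: print(rect(P,c,.036,.028,.04))
p=shot("side"); save(p,"y_s.png")
E
```

```text
clock: 40.0
tcp_pos: [0.5754, -0.3366, 0.0722]
orientation: [0.0, 0.721, 0.692, -0.0]
wrist_force: [-0.3, 0.1, 0.7]
finger_gap: 0.0502
clock: 40.5
tcp_pos: [0.5751, -0.3359, 0.1637]
orientation: [-0.0, 0.721, 0.693, -0.0]
wrist_force: [0.2, -0.4, -0.1]
finger_gap: 0.0501
clock: 41.0
tcp_pos: [0.4931, -0.3833, 0.1833]
orientation: [0.001, 0.722, 0.692, 0.0]
wrist_force: [-0.1, 0.0, 0.7]
finger_gap: 0.05
w bar {'n': 2947, 'c': (576.7, -335.6), 'med': array([ 575.2, -330.9]), 'size': (99.7, 18.6), 'long_yaw': -87.1, 'z': 88.8} hub {'n': 1457, 'c': (577.0, -336.4), 'med': array([ 564.5, -334.8]), 'size': (95.1, 44.9), 'long_yaw': -86.9, 'z': 69.1}
t bar {'n': 340, 'c': (577.4, -335.3), 'med': array([ 576.5, -334.8]), 'size': (100.0, 18.4), 'long_yaw': -86.3, 'z': 89.4}
block {'n': 291, 'c': (369.9, -232.1), 'med': array([ 369.5, -231.4]), 'size': (43.4, 33.9), 'long_yaw': -25.7, 'z': 62.6}
[ 0.49406922 -0.3824698   0.18278   ] [-0.09844393 -0.98126977 -0.20148927] 41.1
{'n': 264, 'c': (590.0, 334.8), 'med': array([589.8, 334.6]), 'size': (51.0, 30.8), 'long_yaw': -88.6, 'z': 31.9}
{'n': 268, 'c': (518.9, 334.3), 'med': array([518.4, 334.7]), 'size': (51.2, 32.0), 'long_yaw': 89.6, 'z': 31.9}
```

View pics/y_w.png

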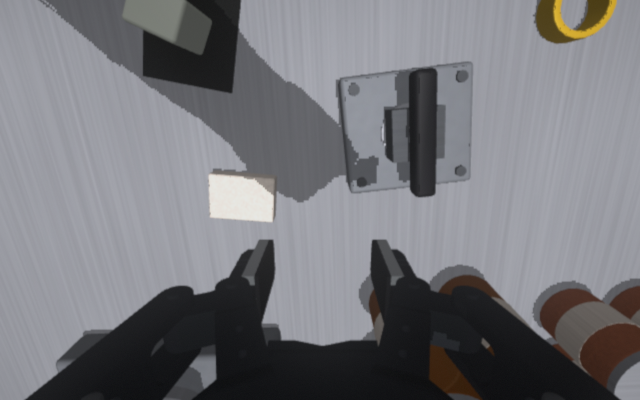

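View pics/y_t.png

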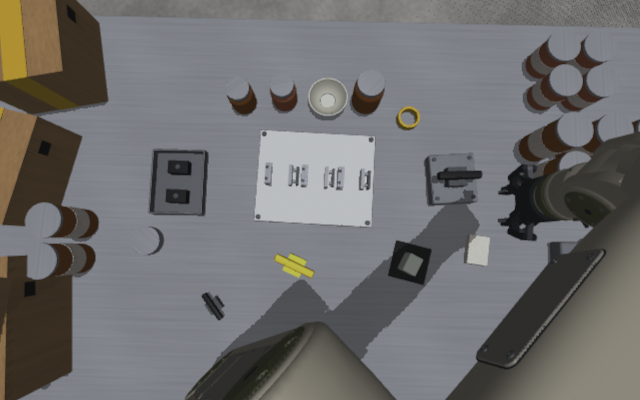

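View pics/y_s.png

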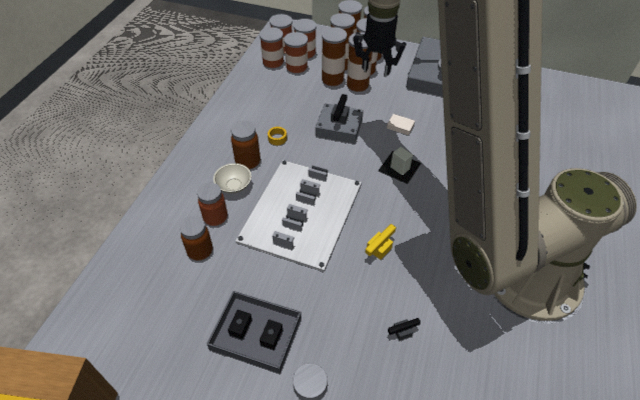

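The handle sits fully down on the drive box at (460,175) in the top view, with the bar top at 89.4 mm against 90 expected. Both spacers lie flat in the tray at (180,167) and (177,196), and the block is on its pad at (410,263). The bystanders look unchanged and the gripper is clear, so I'm handing in.

```bash
python3 - <<'E'
from h import *
print(workorder.hand_in(), get_state()["clock"])
E
```

```text
the job is handed in; nothing more can be done
the job is handed in; nothing more can be done
```

I completed every step and handed the job in at about 41 s; the hand-in gives no verdict.

**What I did**
- Clips 1 and 2 held spacers and clip 3 was empty. I knocked both spacers out in the bed's +x direction with the block and put the block back on its pad.
- I laid both spacers in the tray, then seated the larger black T-handle on the spindle.
- I turned the handle clockwise until the torque rose from about 0.1 to 0.8 N m, released it and backed the gripper away.

**Last checks**
- **Spacers:** both lie flat in the tray, tops at about 32 mm.
- **Block:** it stands on its pad, about 6 mm from the pad's centre.
- **Handle:** it is fully down, its bar top at 89.4 mm against 90 mm expected. The bar's centre is about 0.5 to 1 mm from the spindle axis.
- **Bystanders:** they look unmoved in the pictures, which I compared by eye only.

**Not directly confirmed:** the spindle's final angle is hidden under the handle. I inferred the stop from the torque rise and about 66° of handle turn. About 62° was expected: 53.5° of spindle travel plus about 9° of play in the square bore. That 2–4° mismatch suggests the spindle is at or slightly past 1.4 rad, not short of it.

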